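# Check the air cushion of a microscope platform with a pressure gauge

### The arm

A 6-joint arm with a two-finger parallel gripper is mounted at the origin on the work surface. World frame = base frame: x ahead of the robot, y to its left, z up, the work surface at z = 0. Lengths are in m, angles in rad, forces in N, time in s.
With the tool pointing down it reaches from about 0.375 to 0.75 m from the base axis. Payload 9 kg.
Tool frame: the origin (TCP) lies midway between the tips of the shut fingers; the grasp point (between the pads) lies 19 mm behind it (bot.grasp_offset is the distance from the TCP to the grasp point, in m); y points along the fingers, x is the direction in which the jaws open and shut, and the axes are right-handed (so a half turn about y gives the same grasp; the last joint's range is limited). The gripper opens to 85 mm and grips with 20 to 120 N. Pads are 22 mm wide; open, the fingers measure 114 mm over their backs; the gripper's body (76 mm by 85 mm) begins 54 mm behind the grasp point. The pads swing forward as they close: fully open they stand 13 mm farther back than shut.
Start: joints at [-1.539, 0.104, 0.097, 1.564, 0, 1.353], TCP at [0.148, -0.581, 0.231] pointing down, gripper open.
Joint ranges: [-2.99, 2.99], [-0.84, 1.86], [-1.1, 1.16], [-1.84, 2.11], [-1.51, 1.56], [-3.14, 3.14]. Speed limits (rad/s): [2.22, 2.22, 2.57, 3.14, 3.14, 3.14].

### API

Orientations are given as a unit quaternion [x, y, z, w].
In Python, from workcell import bot, eyes gives the robot as it stands. The module is installed in compiled form; this text tells all that it offers.
- The arm moves only by the tool arm_command, never from a script. Its argument "series" is one flat list of numbers, 7 for each row, row after row: the shift along the world's x, y, z in mm, then the turn, a rotation vector about the world's x, y, z in rad, then the closure in counts, from 0 (fully open) to 255 (shut). In form: [dx, dy, dz, ax, ay, az, gripper, dx, dy, dz, ax, ay, az, gripper, ...]. A call has exactly 10 rows; each row is the pose to reach, as a shift and turn from the pose commanded when the call began; what a row does not reach only later rows make up. A row lasts 1/10 s, in which the tool goes at most 50 mm and 8.59 degrees, less where a joint would pass 70% of its speed; a pose out of reach is approached as far as the arm can. A call with a gripper value outside its range is refused whole. The fingers move at their own pace and stop on an object; the grip force is fixed at half the most. Time passes only in rows, so rows that repeat a pose let the fingers close, or fill a call up. It gives the time, the measured TCP pose, the force and the opening at its end, in the units of the state.
- bot.get_state(): the state, without advancing time (a new reading comes with each control period).
- eyes.camera(name): name is "side" or "top"; returns (picture, depth): 480x640x3 uint8, red, green, blue; 480x640 float32, m along the optical axis (not along the pixel's ray), 0 where there is no reading.
- eyes.camera_params(name): a dict with "vertical_fov" (degrees; the focal length in pixels is half the picture's height over the tangent of half this angle, whatever the lens; pixels are square), "cx", "cy" (the principal point, pixels), "extrinsics" (4x4, takes a point from world to camera coordinates). Camera axes: x right, y up, looking along -z (the intrinsics and any distortion apply to the point x, -y, -z); pixel columns grow to the right and rows downward; lengths in m; the calibration is good to about 2 mm. A picture is of the moment at which its call begins. camera_params takes no time and is no camera call.
- bot.hand_in(): hands the job in, once; it reports no verdict.
The state is a dict: "t": time; "qpos": joint angles; "joint_velocities": joint speeds; "effort": joint torques, N m; "position": TCP position; "tool_rot": TCP orientation; "ft_force": force on the tool from outside, world axes, zero at the start; "moment": the same for the moment, N m; "opening": opening from 0.0 (shut) to 1.0 (fully open).
Only numpy, scipy, OpenCV 4.12 (cv2) and the standard library are available. Lean on these libraries where they do the work, as an engineer would, in place of code of your own. Each camera call takes 0.05 s, during which the arm holds its last target.

### The job

Take the pressure gauge out of the grey cradle and press its chuck straight down, fully home, onto the fill valve of the grey vibration platform: 10 to 20 N for half a second, never more, so that the air pushes the reading rod out; only the gauge, not the fingers, may press there. Then stand the gauge gently upright in the green cradle if green shows on the rod, or in the orange cradle if only orange shows, with the rod still out. Leave the other things on the bench where they are.

Things in the scene. Friction and masses are not known exactly. Their poses are not given: they have to be found in the camera images.
- gauge: hand pressure gauge, 200 g, upright in the grey cradle. Origin: centre of the chuck's mouth (underside); z up, x along the barrel. Brass chuck 26 mm wide, z 0-18, with a blind bore 14 mm wide, 16 deep, open below; neck 24 mm wide to z 26; black grip block 24 mm square, z 26-68, to be pinched across y from above. Aluminium barrel, 16 mm thick, along x from the block to x 82 at z 48
- gauge_mouth (a point): centre of the chuck's mouth: the gauge's origin. The bottom of the chuck's bore, 16 mm above it, is what pushes the valve's core pin
- gauge_grip (a point): middle of the grip block, 50 mm above the chuck's mouth
- rod (a joint): how far air has pushed the reading rod out of the barrel's end, m: 0 at the start, at most 0.040. Rod 7 mm thick, first 20 mm orange, the rest green: green shows beyond 0.020. A press fully home drives it to the hidden pressure, 0.007 to 0.036; one not home reads too low. Light friction then keeps it out
- rod_tip (a point): free end of the reading rod, on the barrel's axis, 86 mm from the head's axis (4 mm beyond the barrel's end) at joint 0; it moves along the gauge's +x
- platform: fixed grey vibration platform 200 x 240 mm, top 40 mm high; origin: centre of its underside, on the table. Its fill valve stands upright at x -65, y -65 mm: dark boss 28 mm wide up to 46 mm high, out of it a brass stem 12 mm thick (top edge bevelled to 8 mm over 4 mm), on it a steel core pin 7 mm wide, 7 mm proud of the stem
- valve_base (a point): centre of the boss's top, 46 mm above the table, on the valve's axis. Stem top 26 to 38 mm above it (varies, not measured). The sprung core pin starts in at 2.5 N and is home, 6 mm in, at 6 N (8 N while it drives the rod); pressed over 9 N and square it is home. The stem stands in rubber and sinks 0.4 mm per N, at most 9 mm
- cradle_grey: fixed grey cradle in which the gauge starts: foot 62 mm square, a square open cup 34 mm wide inside and 44 mm outside, floor at 6 mm, rim at 26 mm; origin in the centre of its underside
- cradle_green: fixed green cradle, same shape; for a gauge whose rod shows green (rod out more than 20 mm)
- cradle_orange: fixed orange cradle, same shape; for a gauge whose rod shows only orange (rod out less than 20 mm)
- dish: loose glass dish, 60 mm wide, 14 mm high, on the platform's black pad; leave alone
- oil: loose small amber bottle, 28 mm wide, 62 mm high; leave alone
- slides: loose blue slide box 85 x 100 x 34 mm; leave alone
- jar: loose clear jar with white lid, 48 mm wide, 55 mm high; leave alone
- mug: loose blue mug, 76 mm wide, 85 mm high; leave alone
- marker: loose white and red marker pen, 120 mm long, lying; leave alone
- redbin: loose open red bin 120 x 160 x 55 mm; leave alone
- notes: loose yellow block of notes 76 x 76 x 18 mm; leave alone
Things that resemble listed ones, but are neither listed nor needed, are in the scene too. There is more than one size of the gauge; the one meant has the size given above.

How it is judged:
By the outcome, as a careful person would: the job done as asked, in the order asked, and still so for the second after the job is handed in, with the robot touching nothing.
It also fails if it takes over 61 s, if anything falls off the work surface, if the arm or the gripper's body presses on something with over 40 N, if the wrist force passes 120 N, or if a joint passes its speed limit or range.

## Working session

There is one attempt and no reset: what is moved stays moved. The work goes in short steps, Python scripts to look and compute and a tool call to move; the robot and the scene stay as the last step left them, time stands still between calls to the robot, and variables do not carry over. Pictures are saved under pics/ and viewed, and the job is handed in when it is done.

Besides the shell and the picture viewer there is one more tool, called after ">>>" in YAML: its name, and indented under it one key for each argument. arm_command: Moves the arm, as the interface text tells. Its arguments: {"type":"object","properties":{"series":{"type":"array","items":{"type":"number"}}},"required":["series"]}

```bash
mkdir -p pics; python3 - <<'E'
from workcell import bot, eyes
import cv2, numpy as np
print(bot.get_state())
for n in ("side","top"):
    p,d=eyes.camera(n)
    cv2.imwrite(f"pics/{n}0.png",p[:,:,::-1]); np.savez(f"{n}0.npz",p=p,d=d)
    print(n,eyes.camera_params(n), d.min(), d.max())
E
```

```text
{'t': 0.0, 'qpos': array([-1.53870460e+00,  1.04715805e-01,  9.64813891e-02,  1.56388457e+00,
        2.00697380e-05,  1.35312582e+00]), 'joint_velocities': array([ 5.03736060e-05,  1.07276948e-04,  3.49723607e-04, -3.25802944e-04,
       -4.11358131e-04, -1.02483924e-03]), 'effort': array([ 1.36408353e-04, -5.56936991e+01,  5.03646040e+01,  1.72354386e-02,
       -2.98669038e-04, -1.16776442e-05]), 'position': array([ 0.14832603, -0.58104587,  0.23051932]), 'tool_rot': array([-0.55802009,  0.4341209 , -0.43353462,  0.55874892]), 'ft_force': array([ 0.18057072, -0.46431954,  0.08355265]), 'moment': array([2.38054715e-02, 8.42440129e-06, 4.80365681e-03]), 'opening': 0.9997093223879218}
side {'vertical_fov': 45.565233904911295, 'cx': 321.73249131328265, 'cy': 243.8812806366831, 'extrinsics': array([[-0.92807065, -0.37239425,  0.00271694,  0.50334651],
       [ 0.2182572 , -0.53799425,  0.81420267, -0.16747982],
       [-0.30174269,  0.7562306 ,  0.5805744 , -1.37642981],
       [ 0.        ,  0.        ,  0.        ,  1.        ]])} 0.0 3.9999487
top {'vertical_fov': 53.10026766351973, 'cx': 318.9402627624918, 'cy': 239.14756451830854, 'extrinsics': array([[ 1.35920675e-02, -9.99620968e-01,  2.39410757e-02,
        -1.37275221e-04],
       [ 9.80490025e-01,  1.80199701e-02,  1.95741136e-01,
        -5.47272025e-01],
       [-1.96098362e-01,  2.08134592e-02,  9.80363317e-01,
        -1.30514191e+00],
       [ 0.00000000e+00,  0.00000000e+00,  0.00000000e+00,
         1.00000000e+00]])} 0.0 2.4508922
```

View pics/side0.png

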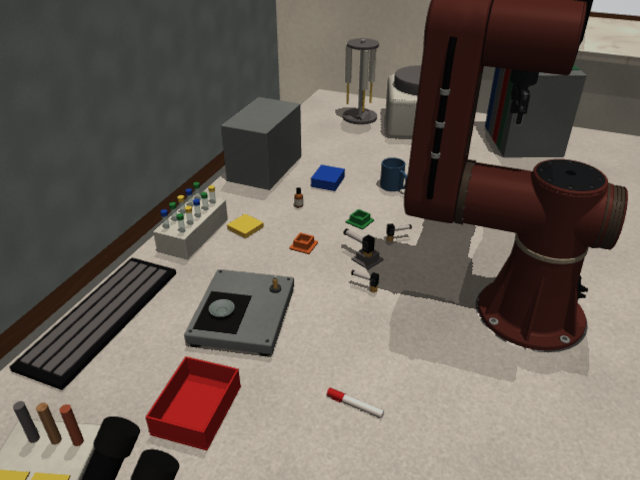

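View pics/top0.png

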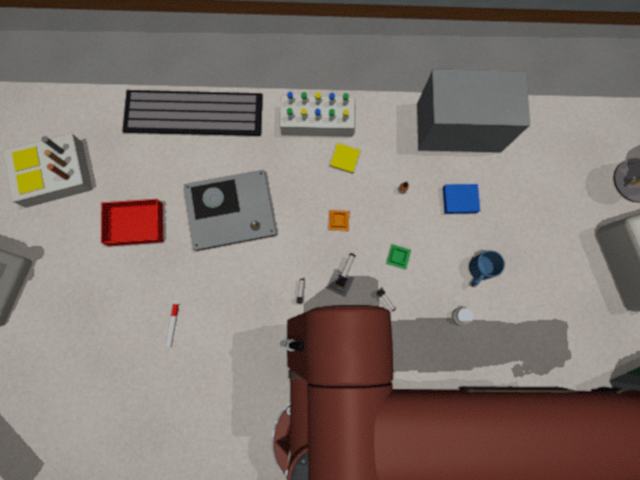

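```bash
cat > h.py <<'E'
import numpy as np, cv2
from workcell import bot, eyes
def K(n):
    p=eyes.camera_params(n); f=240/np.tan(np.radians(p["vertical_fov"])/2)
    return f,p["cx"],p["cy"],np.array(p["extrinsics"])
def cloud(n,d):
    f,cx,cy,E=K(n); v,u=np.mgrid[0:480,0:640]
    c=np.stack([(u-cx)/f*d,-(v-cy)/f*d,-d],-1)
    w=(c-E[:3,3])@E[:3,:3]
    w[d<=0]=np.nan
    return w
def proj(n,P):
    f,cx,cy,E=K(n); c=np.atleast_2d(P)@E[:3,:3].T+E[:3,3]
    return np.stack([cx+f*c[:,0]/-c[:,2], cy-f*c[:,1]/-c[:,2]],-1)
def ray_z(n,u,v,z):
    f,cx,cy,E=K(n); r=E[:3,:3].T@np.array([(u-cx)/f,-(v-cy)/f,-1]); o=-E[:3,:3].T@E[:3,3]
    return o+r*(z-o[2])/r[2]
def crop(n,p,u0,u1,v0,v1,s,name):
    cv2.imwrite(f"pics/{name}.png",cv2.resize(p[v0:v1,u0:u1,::-1],None,fx=s,fy=s,interpolation=cv2.INTER_CUBIC))
E
python3 - <<'E'
from h import *
T=np.load("top0.npz");S=np.load("side0.npz")
crop("top",T["p"],280,440,190,310,5,"t1"); crop("side",S["p"],280,420,200,300,5.5,"s1")
for n,D in(("top",T),("side",S)):
    w=cloud(n,D["d"]); 
    tab=w[np.abs(w[...,2])<.015]; print(n,len(tab),np.median(tab[:,2]))
    np.save(n+"w.npy",w)
    for (u,v) in {"top":[(345,260),(343,285),(398,257),(339,220),(254,226),(260,200),(352,252),(301,290)],"side":[(369,243),(367,262),(360,219),(304,243),(275,284),(346,233),(374,282)]}[n]:
        print(u,v,w[v,u].round(4))
E
```

```text
top 174681 -0.00014038927596011065
345 260 [ 0.4976 -0.0697 -0.002 ]
343 285 [ 0.4163 -0.0586  0.0745]
398 257 [ 0.5078 -0.2241  0.0064]
339 220 [ 0.616  -0.0511  0.0048]
254 226 [0.5797 0.1922 0.0634]
260 200 [0.6634 0.181  0.037 ]
352 252 [ 0.5225 -0.0907 -0.0066]
301 290 [0.404  0.0565 0.0404]
side 135665 0.0011486794272340315
369 243 [ 0.4262 -0.0432  0.0657]
367 262 [ 0.4245 -0.0294  0.0133]
360 219 [ 0.5052 -0.2081  0.0223]
304 243 [ 0.608  -0.0326  0.0242]
275 284 [0.5852 0.1949 0.0594]
346 233 [ 0.5022 -0.0767  0.0567]
374 282 [0.3754 0.0676 0.0335]
```

View pics/t1.png

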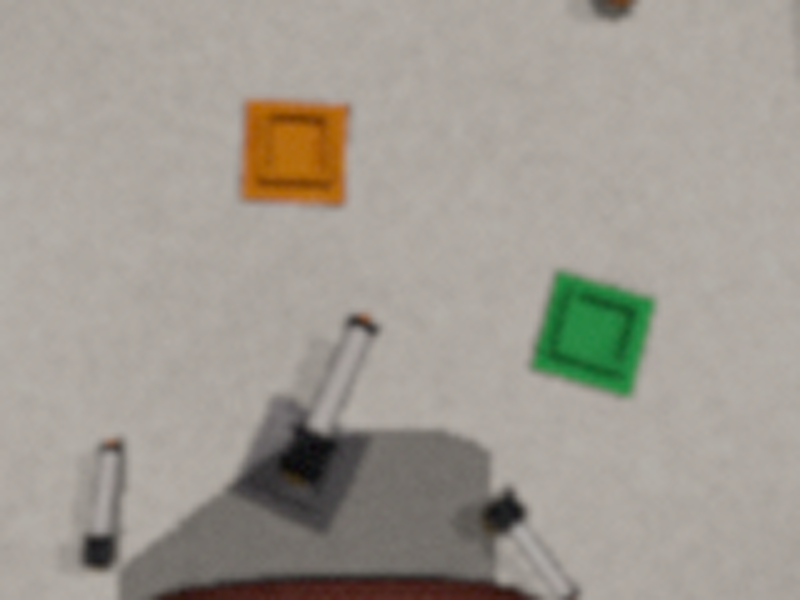

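View pics/s1.png

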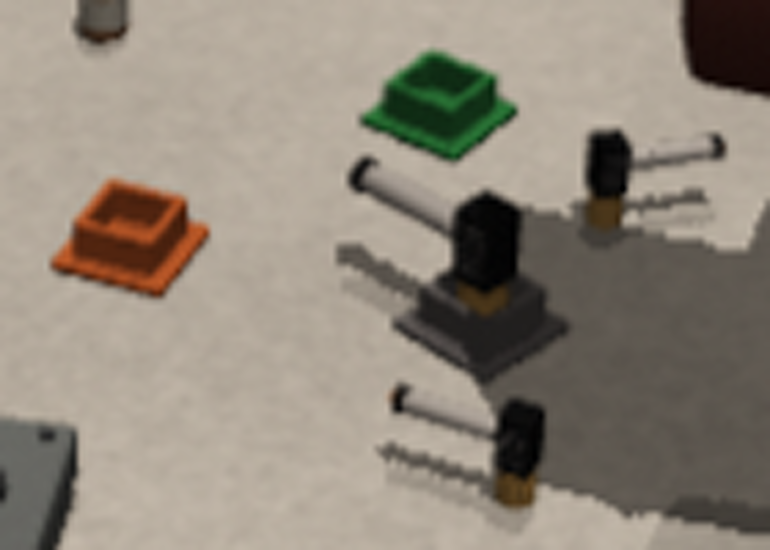

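```bash
python3 - <<'E'
from h import *
T=np.load("top0.npz");S=np.load("side0.npz")
w=np.load("topw.npy"); s=np.load("sidew.npy")
def st(P,l):
    if len(P)<3: print(l,len(P));return
    print(l,len(P),"med",np.median(P,0).round(4),"mid",((np.percentile(P,3,0)+np.percentile(P,97,0))/2).round(4),"ext",(np.percentile(P,97,0)-np.percentile(P,3,0)).round(4))
for n,W,D in(("top",w,T),("side",s,S)):
    p=D["p"].astype(int)
    dark=(p.max(-1)<45)
    r=(np.hypot(W[...,0]-.42,W[...,1]+.053)<.03)&(W[...,2]>.03)
    st(W[r&dark],n+" block"); st(W[r&dark&(W[...,2]>.068)],n+" blocktop")
    mx=(p.min(-1)>75)&(W[...,2]>.040)&(np.hypot(W[...,0]-.47,W[...,1]+.07)<.05)
    B=W[mx]; st(B,n+" barrel")
    if len(B)>5:
        c=B.mean(0);_,_,vt=np.linalg.svd(B[:,:2]-c[:2]); print(" dir deg",np.degrees(np.arctan2(vt[0,1],vt[0,0])))
    hsv=cv2.cvtColor(D["p"],cv2.COLOR_RGB2HSV)
    near=(W[...,0]>.4)&(W[...,0]<.7)&(W[...,1]>-.3)&(W[...,1]<.05)&(W[...,2]<.04)
    for nm,lo,hi,c in(("green",50,85,(.505,-.22)),("orange",3,17,(.61,-.05))):
        m=near&(hsv[...,0]>=lo)&(hsv[...,0]<=hi)&(hsv[...,1]>150)&(np.hypot(W[...,0]-c[0],W[...,1]-c[1])<.06)
        st(W[m],n+" "+nm)
        if n=="top":
            cn,_=cv2.findContours(m.astype(np.uint8),cv2.RETR_EXTERNAL,cv2.CHAIN_APPROX_NONE)
            cc=max(cn,key=cv2.contourArea); rr=cv2.minAreaRect(cc); bp=cv2.boxPoints(rr)
            g=[ray_z("top",*q,.003) for q in bp]; g=np.array(g); print("  foot c",g.mean(0).round(4),"sides",np.linalg.norm(g-np.roll(g,1,0),axis=1).round(4), "ang",[round(np.degrees(np.arctan2(*(g[i]-g[i-1])[[1,0]])),1) for i in range(4)])
E
```

```text
top block 76 med [ 0.4273 -0.0531  0.0728] mid [ 0.4275 -0.052   0.0666] ext [0.0219 0.0246 0.023 ]
top blocktop 67 med [ 0.4277 -0.0531  0.0732] mid [ 0.4277 -0.0531  0.0737] ext [0.0217 0.0226 0.0092]
top barrel 137 med [ 0.4737 -0.0709  0.0604] mid [ 0.4741 -0.0718  0.0597] ext [0.0575 0.0304 0.0125]
 dir deg 157.47316280793024
top green 339 med [ 0.5087 -0.2241  0.009 ] mid [ 0.5089 -0.2239  0.0152] ext [0.0506 0.0525 0.0285]
  foot c [ 0.5106 -0.2256  0.003 ] sides [0.0547 0.0539 0.0551 0.0539] ang [np.float64(74.8), np.float64(-16.5), np.float64(-105.3), np.float64(163.1)]
top orange 365 med [ 0.615  -0.0483  0.0084] mid [ 0.6155 -0.0496  0.0151] ext [0.0537 0.0557 0.0272]
  foot c [ 0.618  -0.0497  0.003 ] sides [0.0562 0.0579 0.0566 0.058 ] ang [np.float64(91.1), np.float64(0.5), np.float64(-88.9), np.float64(-179.9)]
side block 174 med [ 0.4295 -0.0466  0.0595] mid [ 0.4318 -0.0504  0.0559] ext [0.0246 0.0225 0.0432]
side blocktop 55 med [ 0.4322 -0.0466  0.0748] mid [ 0.4325 -0.0501  0.0737] ext [0.0225 0.0199 0.0093]
side barrel 101 med [ 0.4767 -0.0707  0.061 ] mid [ 0.4757 -0.0704  0.063 ] ext [0.0689 0.0351 0.0208]
 dir deg 157.58413667487747
side green 284 med [ 0.5089 -0.2116  0.0141] mid [ 0.5102 -0.2213  0.0157] ext [0.0533 0.0543 0.0246]
side orange 358 med [ 0.6147 -0.0354  0.0134] mid [ 0.615  -0.0456  0.0159] ext [0.0517 0.0515 0.0256]
```

```bash
python3 - <<'E'
from h import *
T=np.load("top0.npz");S=np.load("side0.npz")
crop("t",T["p"],180,280,165,255,8,"t2"); crop("s",S["p"],180,300,260,360,6,"s2")
E
```

```text
(no output)
```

View pics/t2.png

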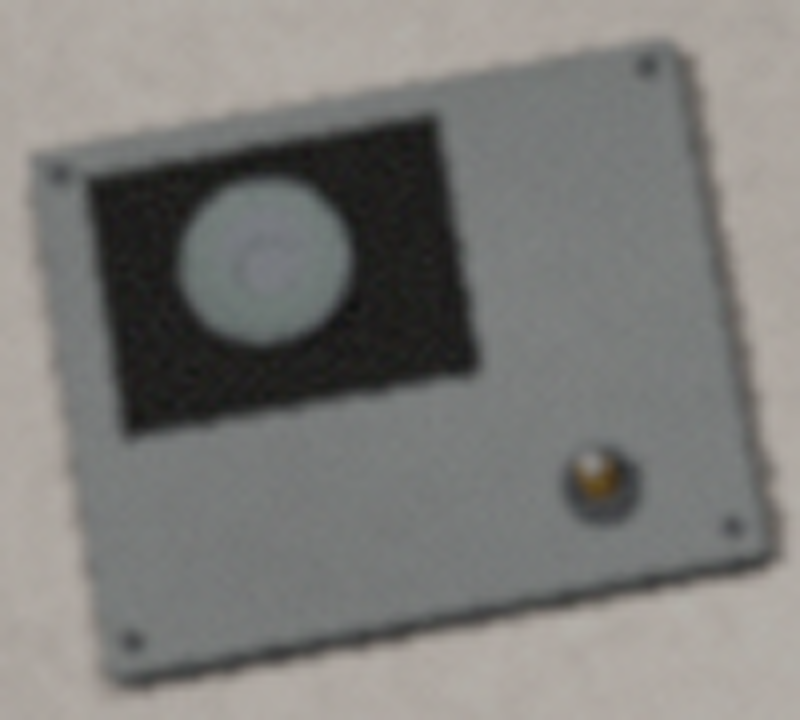

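View pics/s2.png

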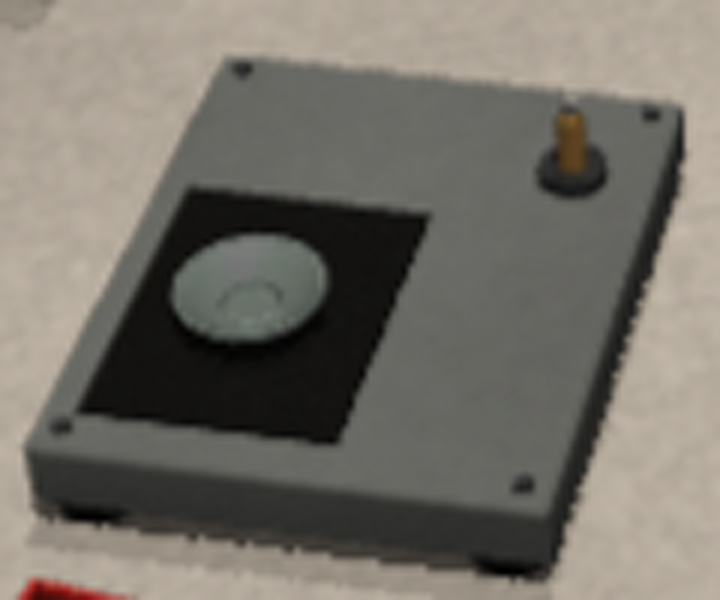

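```bash
python3 - <<'E'
from h import *
def px(cx,cy,u0,v0,s): return u0+(cx+.5)/s-.5, v0+(cy+.5)/s-.5
b_t=px(601,486,180,165,8); b_s=px(572,172,180,260,6)
print("boss top-cam",ray_z("top",*b_t,.046).round(4),"side",ray_z("side",*b_s,.046).round(4))
# corners at z .04
for n,L,a in(("top",[(40,155),(672,42),(772,555),(112,680)],(180,165,8)),("side",[(225,58),(684,106),(548,515),(28,447)],(180,260,6))):
    g=np.array([ray_z(n,*px(*c,*a),.04) for c in L]); print(n,g.round(4).tolist(),"c",g.mean(0).round(4), np.linalg.norm(g-np.roll(g,1,0),axis=1).round(3))
# pin top triangulation
p_t=px(596,455,180,165,8); p_s=px(570,100,180,260,6)
for z in np.arange(.07,.105,.005): print(z.round(3),ray_z("top",*p_t,z)[:2].round(4),ray_z("side",*p_s,z)[:2].round(4))
E
```

```text
boss top-cam [0.5857 0.1924 0.046 ] side [0.586  0.1951 0.046 ]
top [[0.7065, 0.4012, 0.04], [0.7546, 0.1737, 0.04], [0.563, 0.1311, 0.04], [0.5135, 0.3627, 0.04]] c [0.6344 0.2672 0.04  ] [0.197 0.232 0.196 0.237]
side [[0.7577, 0.1761, 0.04], [0.5647, 0.1328, 0.04], [0.5142, 0.3649, 0.04], [0.7064, 0.4054, 0.04]] c [0.6357 0.2698 0.04  ] [0.235 0.198 0.238 0.196]
0.07 [0.5914 0.1918] [0.5928 0.1802]
0.075 [0.5902 0.1912] [0.5899 0.1858]
0.08 [0.589  0.1906] [0.5869 0.1913]
0.085 [0.5878 0.19  ] [0.584  0.1969]
0.09 [0.5867 0.1894] [0.5811 0.2024]
0.095 [0.5855 0.1889] [0.5782 0.208 ]
0.1 [0.5843 0.1883] [0.5753 0.2135]
```

```bash
python3 - <<'E'
from h import *
from scipy.spatial.transform import Rotation as R
s=bot.get_state(); print(s["t"])
M=R.from_quat(s["tool_rot"]).as_matrix(); print(M.round(4))
print("jaw yaw",np.degrees(np.arctan2(M[1,0],M[0,0])))
w=np.load("topw.npy"); sw=np.load("sidew.npy")
T=np.load("top0.npz")["p"].astype(int)
for n,W,P in(("top",w,T),("side",sw,np.load("side0.npz")["p"].astype(int))):
  for c in((.40,.06),(.40,-.14)):
    m=(np.hypot(W[...,0]-c[0],W[...,1]-c[1])<.075)&(W[...,2]>.022)&(W[...,2]<.09)&(np.hypot(W[...,0]-.43,W[...,1]+.05)>.04)
    d=m&(P.max(-1)<50)
    if d.sum(): print(n,c,W[d].min(0).round(3),W[d].max(0).round(3),np.median(W[d],0).round(3))
def px(cx,cy,u0,v0,s): return u0+(cx+.5)/s-.5, v0+(cy+.5)/s-.5
print("block top",ray_z("top",*px(309,450,280,190,5),.07),"tip",ray_z("top",*px(362,322,280,190,5),.054))
E
```

```text
0.1
[[ 2.472e-01 -0.000e+00  9.690e-01]
 [-9.690e-01  1.200e-03  2.472e-01]
 [-1.100e-03 -1.000e+00  2.000e-04]]
jaw yaw -75.68788166043029
top (0.4, 0.06) [0.37  0.056 0.047] [0.381 0.064 0.056] [0.376 0.06  0.051]
top (0.4, -0.14) [ 0.393 -0.172  0.043] [ 0.407 -0.155  0.055] [ 0.401 -0.164  0.05 ]
side (0.4, 0.06) [0.369 0.05  0.023] [0.438 0.073 0.056] [0.377 0.066 0.041]
side (0.4, -0.14) [ 0.354 -0.198  0.022] [ 0.412 -0.155  0.055] [ 0.401 -0.163  0.04 ]
block top [ 0.43160749 -0.05444663  0.07      ] tip [ 0.50626761 -0.08513938  0.054     ]
```

>>> arm_command:
  series: [15,28,0,0,0,0.125,90,30,56,0,0,0,0.25,90,45,84,0,0,0,0.375,90,60,112,0,0,0,0.5,90,75,140,0,0,0,0.625,90,90,168,0,0,0,0.75,90,105,196,0,0,0,0.875,90,120,224,0,0,0,1.0,90,135,252,0,0,0,1.125,90,150,280,0,0,0,1.25,90]

```text
t: 1.1
position: [0.2987, -0.3001, 0.231]
tool_rot: [-0.707, 0.023, -0.023, 0.707]
ft_force: [0.2, 0.1, -0.4]
opening: 0.645
```

>>> arm_command:
  series: [14,27,-8,0,0,0.14,90,28,54,-16,0,0,0.28,90,43,81,-24,0,0,0.42,90,58,108,-32,0,0,0.56,90,73,136,-40,0,0,0.7,90,88,164,-48,0,0,0.84,90,103,192,-56,0,0,0.98,90,118,220,-64,0,0,1.12,90,132,249,-70,0,0,1.25,90,132,249,-70,0,0,1.25,90]

```text
t: 2.1
position: [0.4305, -0.0494, 0.1601]
tool_rot: [-0.585, -0.395, 0.396, 0.587]
ft_force: [-0.0, -0.5, 0.0]
opening: 0.646
```

```bash
cat >> h.py <<'E'
from scipy.spatial.transform import Rotation as R
def snap(k):
    for n in("side","top"):
        p,d=eyes.camera(n); cv2.imwrite(f"pics/{n}{k}.png",p[:,:,::-1]); np.savez(f"{n}{k}.npz",p=p,d=d)
def stt():
    s=bot.get_state(); M=R.from_quat(s["tool_rot"]).as_matrix()
    print("t",s["t"],"p",s["position"].round(4),"f",s["ft_force"].round(2),"m",s["moment"].round(3),"op",round(s["opening"],3),"yaw",np.degrees(np.arctan2(M[1,0],M[0,0])).round(2),"q",s["qpos"].round(2)); print(M.round(4)); return s
E
python3 - <<'E'
from h import *
snap(1); stt()
crop("t",np.load("top1.npz")["p"],260,420,190,310,5,"t3"); crop("s",np.load("side1.npz")["p"],300,440,180,300,5,"s3")
E
```

```text
t 2.2 p [ 0.4301 -0.0518  0.161 ] f [-0.46  0.35  0.15] m [ 0.033 -0.014 -0.031] op 0.648 yaw 67.59 q [-0.42 -0.42 -0.51  1.49 -0.   -0.03]
[[ 3.812e-01 -9.000e-04 -9.245e-01]
 [ 9.245e-01  2.000e-04  3.812e-01]
 [-1.000e-04 -1.000e+00  9.000e-04]]
```

View pics/t3.png

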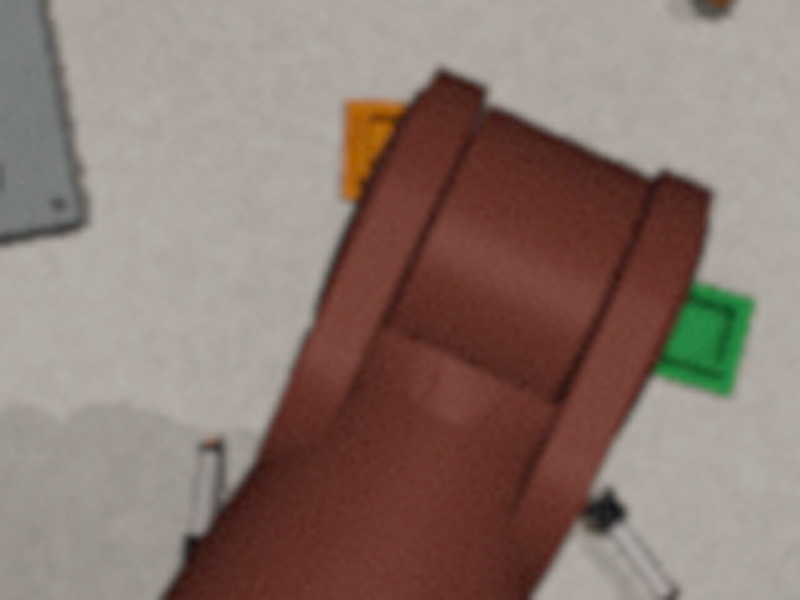

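View pics/s3.png

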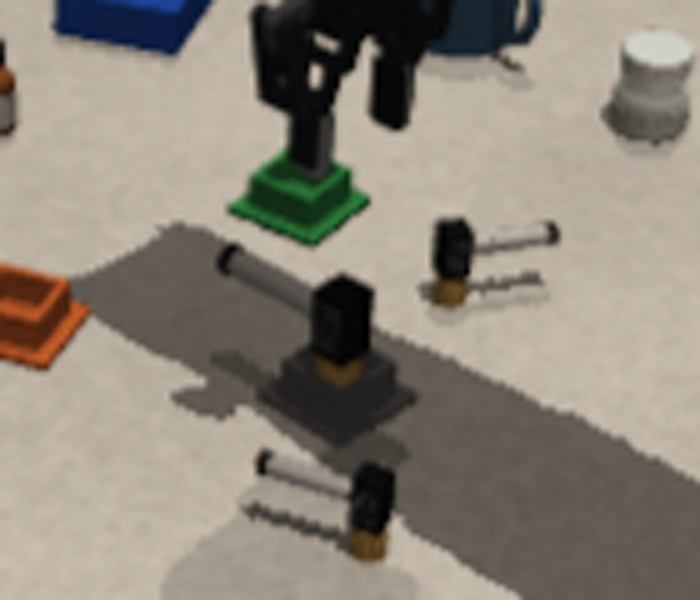

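```bash
python3 - <<'E'
from h import *
c=np.array([.4301,-.0518,.161]);j=np.array([.381,.9245,0]);x=np.array([.9245,-.381,0])
for dz in(0,.006):
  for sg in(1,-1):
    for dx in(-.011,.011):
      q=proj("side",c+sg*.0275*j+dx*x+[0,0,dz])[0]; print(dz,sg,dx,((q-[300,180]+.5)*5-.5).round(0))
# gauge model: block corners for hypothesised pose
g=np.array([.430,-.052,.006])
for z in(.026,.068):
  for a in(-.012,.012):
    for b in(-.012,.012):
      q=proj("side",g+a*x+b*j+[0,0,z])[0]; print("blk",z,a,b,((q-[300,180]+.5)*5-.5).round(0))
q=proj("side",g+.082*x+[0,0,.048])[0];print("barrel end",((q-[300,180]+.5)*5-.5).round(0))
E
```

```text
0 1 -0.011 [336. 183.]
0 1 0.011 [303. 166.]
0 -1 -0.011 [406. 141.]
0 -1 0.011 [373. 125.]
0.006 1 -0.011 [336. 172.]
0.006 1 0.011 [303. 156.]
0.006 -1 -0.011 [407. 131.]
0.006 -1 0.011 [373. 115.]
blk 0.026 -0.012 -0.012 [374. 358.]
blk 0.026 -0.012 0.012 [345. 377.]
blk 0.026 0.012 -0.012 [340. 339.]
blk 0.026 0.012 0.012 [310. 358.]
blk 0.068 -0.012 -0.012 [378. 293.]
blk 0.068 -0.012 0.012 [349. 312.]
blk 0.068 0.012 -0.012 [344. 275.]
blk 0.068 0.012 0.012 [314. 294.]
barrel end [230. 263.]
```

>>> arm_command:
  series: [0,0,-14,0,0,0,90,0,0,-28,0,0,0,90,0,0,-42,0,0,0,90,0,0,-56,0,0,0,90,0,0,-70,0,0,0,90,0,0,-84,0,0,0,90,0,0,-98,0,0,0,90,0,0,-110,0,0,0,90,0,0,-120,0,0,0,90,0,0,-124,0,0,0,90]

```text
t: 3.2
position: [0.4298, -0.0521, 0.0361]
tool_rot: [-0.587, -0.393, 0.393, 0.588]
ft_force: [-0.9, 0.1, 0.4]
opening: 0.647
```

```bash
python3 - <<'E'
from h import *
snap(2); stt()
crop("s",np.load("side2.npz")["p"],300,440,180,300,5,"s4")
E
```

```text
t 3.3 p [ 0.4301 -0.0523  0.0368] f [-0.26  0.03  0.08] m [-0.007 -0.058  0.023] op 0.647 yaw 67.55 q [-0.42 -0.37 -0.7   1.25  0.   -0.03]
[[ 3.818e-01 -6.000e-04 -9.242e-01]
 [ 9.242e-01  3.000e-04  3.818e-01]
 [ 1.000e-04 -1.000e+00  7.000e-04]]
```

View pics/s4.png

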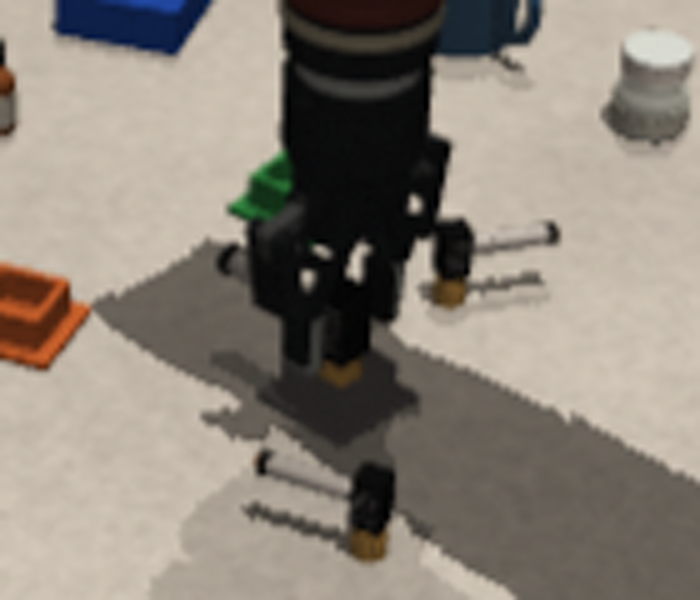

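>>> arm_command:
  series: [0,0,0,0,0,0,130,0,0,0,0,0,0,160,0,0,0,0,0,0,180,0,0,0,0,0,0,200,0,0,0,0,0,0,220,0,0,0,0,0,0,255,0,0,0,0,0,0,255,0,0,0,0,0,0,255,0,0,0,0,0,0,255,0,0,0,0,0,0,255]

```text
t: 4.3
position: [0.4307, -0.0525, 0.0379]
tool_rot: [0.588, 0.393, -0.393, -0.588]
ft_force: [-1.1, 1.0, 5.0]
opening: 0.271
```

```bash
python3 - <<'E'
from h import *
stt()
E
```

```text
t 4.3 p [ 0.4307 -0.0525  0.0379] f [-1.05  0.96  5.03] m [ 0.253  0.088 -0.017] op 0.271 yaw 67.55 q [-0.42 -0.37 -0.69  1.25  0.   -0.03]
[[ 3.818e-01  1.000e-03 -9.242e-01]
 [ 9.242e-01 -1.000e-04  3.818e-01]
 [ 3.000e-04 -1.000e+00 -9.000e-04]]
```

>>> arm_command:
  series: [0,0,4,0,0,0,255,0,0,9,0,0,0,255,0,0,16,0,0,0,255,0,0,26,0,0,0,255,0,0,38,0,0,0,255,0,0,52,0,0,0,255,0,0,68,0,0,0,255,0,0,84,0,0,0,255,0,0,98,0,0,0,255,0,0,108,0,0,0,255]

```text
t: 5.3
position: [0.4308, -0.0526, 0.1472]
tool_rot: [0.588, 0.393, -0.393, -0.587]
ft_force: [0.8, -0.1, -2.0]
opening: 0.271
```

>>> arm_command:
  series: [8,12,0,0,0,0,255,23,36,0,0,0,0,255,42,66,0,0,0,0,255,62,97,0,0,0,0,255,82,128,0,0,0,0,255,102,160,0,0,0,0,255,122,192,0,0,0,0,255,138,217,0,0,0,0,255,150,237,0,0,0,0,255,156,246,0,0,0,0,255]

```text
t: 6.3
position: [0.5867, 0.1953, 0.1451]
tool_rot: [-0.587, -0.393, 0.394, 0.588]
ft_force: [0.3, -1.0, -2.0]
opening: 0.275
```

```bash
python3 - <<'E'
from h import *
snap(3); stt()
crop("s",np.load("side3.npz")["p"],200,340,200,320,5,"s5");crop("t",np.load("top3.npz")["p"],200,320,170,260,6,"t5")
E
```

```text
t 6.4 p [0.5864 0.1942 0.145 ] f [-0.5  -0.24 -2.34] m [-0.023  0.04   0.003] op 0.275 yaw 67.62 q [0.11 0.16 0.   1.41 0.   0.5 ]
[[ 3.807e-01 -7.000e-04 -9.247e-01]
 [ 9.247e-01 -0.000e+00  3.807e-01]
 [-3.000e-04 -1.000e+00  6.000e-04]]
```

View pics/s5.png

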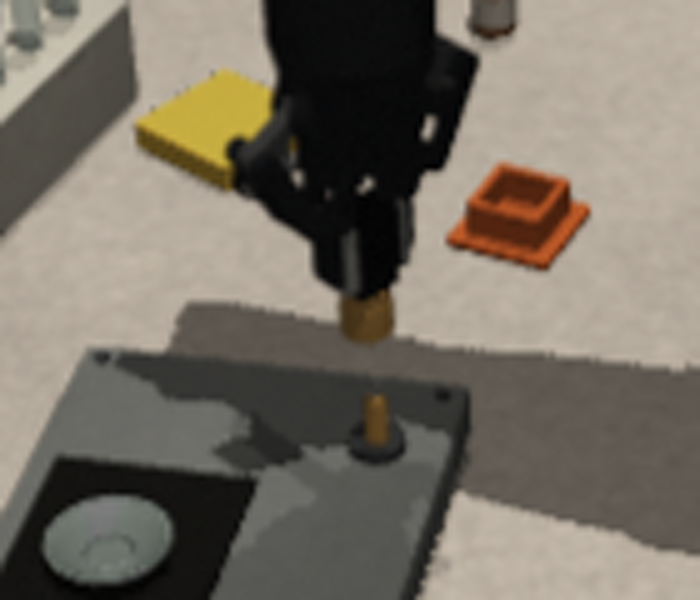

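View pics/t5.png

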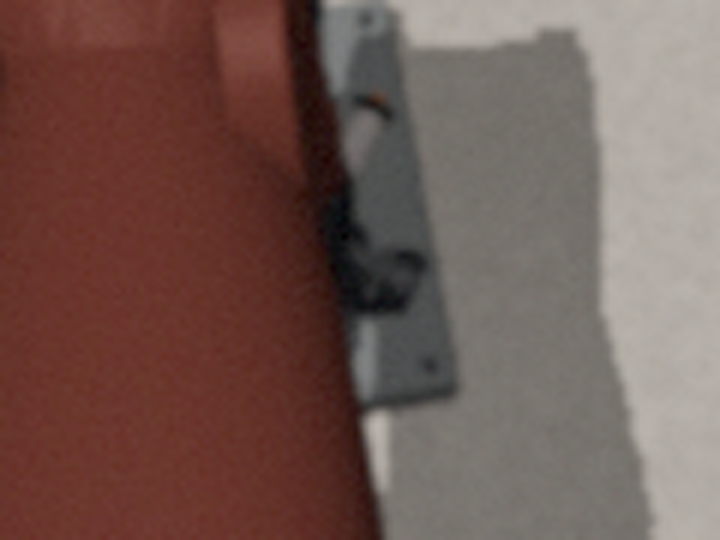

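```bash
python3 - <<'E'
from h import *
def c5(q): return ((q-[200,200]+.5)*5-.5).round(1)
g=np.array([.5864,.1942,0])
for z in(.112,.114,.120,.132): print("TCP axis",z,c5(proj("side",g+[0,0,z])[0]))
for v in((.5858,.1935),(.586,.195)):
  for z in(.04,.046,.06,.074,.081,.085): print("valve",v,z,c5(proj("side",np.array([*v,z]))[0]))
p=np.load("side3.npz")["p"].astype(int); p0=np.load("side0.npz")["p"].astype(int)
for v in (260,261,262,263,264,265,266,267,268,270): print(v,p[v,264:284].tolist() if 0 else [f"{a[0]}/{a[2]}" for a in p[v,264:284]])
print()
for v in range(276,296): print(v,[f"{a[0]}/{a[2]}" for a in p[v,266:286]])
E
```

```text
TCP axis 0.112 [370.2 333.8]
TCP axis 0.114 [370.  330.4]
TCP axis 0.12 [369.4 320.3]
TCP axis 0.132 [368.2 299.8]
valve (0.5858, 0.1935) 0.04 [378.8 450.9]
valve (0.5858, 0.1935) 0.046 [378.3 441.4]
valve (0.5858, 0.1935) 0.06 [377. 419.]
valve (0.5858, 0.1935) 0.074 [375.7 396.3]
valve (0.5858, 0.1935) 0.081 [375.  384.8]
valve (0.5858, 0.1935) 0.085 [374.6 378.2]
valve (0.586, 0.195) 0.04 [377.1 452.7]
valve (0.586, 0.195) 0.046 [376.6 443.2]
valve (0.586, 0.195) 0.06 [375.3 420.7]
valve (0.586, 0.195) 0.074 [373.9 398. ]
valve (0.586, 0.195) 0.081 [373.3 386.6]
valve (0.586, 0.195) 0.085 [372.9 380. ]
260 ['182/158', '184/160', '181/157', '144/116', '83/49', '66/26', '66/24', '57/21', '55/20', '64/24', '80/28', '83/30', '83/30', '89/32', '115/79', '170/144', '182/158', '184/160', '182/158', '180/155']
261 ['182/158', '182/158', '180/156', '135/106', '80/44', '68/24', '72/26', '71/25', '73/27', '77/27', '87/31', '97/35', '94/34', '89/32', '107/68', '168/143', '182/157', '181/157', '179/155', '179/155']
262 ['181/157', '178/154', '177/154', '142/115', '84/49', '67/25', '71/25', '74
[... 4562 characters left out ...]
6/83', '75/72', '59/57', '45/43', '33/33', '32/32', '41/40', '43/42', '64/61', '76/72', '90/86', '94/90', '94/90', '93/89', '95/91', '96/92']
293 ['104/100', '107/102', '98/94', '95/91', '90/86', '90/86', '83/80', '77/74', '72/69', '72/68', '75/72', '76/73', '85/81', '87/83', '86/82', '86/83', '86/82', '86/82', '86/82', '88/84']
294 ['95/90', '96/92', '91/87', '88/84', '89/85', '89/85', '88/84', '89/85', '88/84', '87/83', '88/84', '87/83', '86/82', '85/82', '86/83', '85/82', '86/82', '85/82', '86/82', '87/83']
295 ['88/84', '88/85', '88/84', '88/83', '88/84', '88/84', '89/85', '90/85', '89/85', '89/84', '88/84', '87/83', '87/83', '87/83', '85/82', '85/82', '86/82', '86/82', '86/82', '86/82']
```

```bash
python3 - <<'E'
from h import *
x=np.array([.9247,-.3807,0]);j=np.array([.3807,.9247,0])
g=np.array([.5864,.1942,.114])
def c6(q): return ((q-[200,170]+.5)*6-.5).round(1)
for a in(.06,.07,.082,.086):
  for b in(-.008,.008): print(a,b,c6(proj("top",g+a*x+b*j+[0,0,.048])[0]), c6(proj("top",g+a*x+b*j+[0,0,.056])[0]))
p=np.load("top3.npz")["p"]
cv2.imwrite("pics/t6.png",cv2.resize(p[175:235,235:285,::-1],None,fx=12,fy=10,interpolation=cv2.INTER_NEAREST))
W=cloud("top",np.load("top3.npz")["d"]);
m=(W[...,2]>.14)&(W[...,2]<.185)&(np.abs(W[...,0]-.65)<.05)&(np.abs(W[...,1]-.16)<.05)&(p.min(-1)>90)
B=W[m];print(len(B),B.mean(0),np.ptp(B,axis=0))
E
```

```text
0.06 -0.008 [371.9 158.9] [370.2 153.7]
0.06 0.008 [338.8 144.9] [336.9 139.6]
0.07 -0.008 [381.4 138.8] [379.7 133.5]
0.07 0.008 [348.2 124.9] [346.4 119.5]
0.082 -0.008 [392.6 114.9] [391.1 109.4]
0.082 0.008 [359.6 101. ] [357.8  95.4]
0.086 -0.008 [396.4 106.9] [394.8 101.4]
0.086 0.008 [363.3  93. ] [361.6  87.4]
32 [0.64738261 0.16879893 0.16574259] [0.02127131 0.01111404 0.0097201 ]
```

View pics/t6.png

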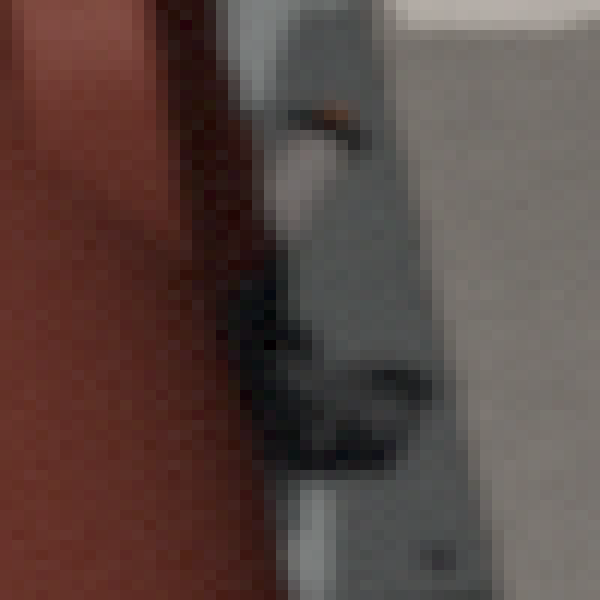

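```bash
python3 - <<'E'
from h import *
p=np.load("top0.npz")["p"].astype(int)
for v in range(217,233): print(v,[f"{a.sum()//3}{'*' if a[0]-a[2]>20 else ''}" for a in p[v,246:266]])
# predicted boss circle for candidates
th=np.linspace(0,2*np.pi,9)[:-1]
for c in((.5857,.1924),(.5857,.1945)):
    q=proj("top",np.array([[c[0]+.014*np.cos(t),c[1]+.014*np.sin(t),.046] for t in th])); print(c,q.min(0).round(1),q.max(0).round(1), [proj("top",[c[0],c[1],z])[0].round(1) for z in(.046,.06,.074,.082)])
E
```

```text
217 ['122', '122', '122', '123', '124', '123', '124', '125', '124', '122', '123', '121', '125', '123', '124', '121', '122', '123', '121', '120']
218 ['121', '124', '123', '123', '123', '125', '123', '124', '124', '122', '123', '124', '125', '123', '123', '122', '123', '121', '120', '121']
219 ['121', '123', '124', '123', '123', '124', '121', '121', '120', '121', '120', '123', '124', '122', '124', '121', '122', '123', '124', '122']
220 ['123', '123', '123', '125', '125', '121', '117', '113', '110', '107', '107', '112', '120', '122', '124', '124', '123', '122', '122', '122']
221 ['124', '124', '123', '121', '122', '115', '113', '117', '108', '88', '83', '92', '110', '118', '122', '123', '122', '122', '123', '123']
222 ['123', '122', '122', '121', '114', '102', '114', '131', '124', '93', '72', '68', '87', '106', '114', '120', '123', '122', '123', '121']
223 ['122', '123', '122', '119', '102', '88', '100*', '123', '120', '90*', '64*', '48', '64', '82', '109', '121', '123', '123', '122', '122']
224 ['122', '123', '121', '115', '94', '74', '79*', '97*', '92*', '70*', '53*', '49', '58', '78
[... 739 characters left out ...]
'124', '122', '119', '122', '121', '117', '107', '95', '91', '87', '92', '95', '111', '118', '122', '121', '122', '122', '123', '120']
231 ['122', '122', '122', '120', '122', '120', '119', '118', '114', '114', '116', '119', '121', '123', '123', '122', '120', '123', '121', '122']
232 ['122', '121', '120', '119', '121', '120', '122', '121', '119', '120', '124', '122', '122', '122', '121', '123', '124', '122', '122', '124']
(0.5857, 0.1924) [249.8 220.5] [259.6 230.1] [array([254.7, 225.3]), array([254.2, 224.2]), array([253.6, 223.1]), array([253.3, 222.4])]
(0.5857, 0.1945) [249.  220.5] [258.9 230.1] [array([253.9, 225.3]), array([253.4, 224.2]), array([252.9, 223.1]), array([252.5, 222.4])]
```

>>> arm_command:
  series: [-0.6,-0.7,-4,0,0,0,255,-1.3,-1.4,-8,0,0,0,255,-1.3,-1.4,-12,0,0,0,255,-1.3,-1.4,-16,0,0,0,255,-1.3,-1.4,-20,0,0,0,255,-1.3,-1.4,-24,0,0,0,255,-1.3,-1.4,-27,0,0,0,255,-1.3,-1.4,-29,0,0,0,255,-1.3,-1.4,-30,0,0,0,255,-1.3,-1.4,-30,0,0,0,255]

```text
t: 7.4
position: [0.585, 0.1922, 0.1152]
tool_rot: [-0.588, -0.393, 0.393, 0.588]
ft_force: [-1.0, 1.4, -1.5]
opening: 0.268
```

```bash
python3 - <<'E'
from h import *
snap(4); stt()
crop("s",np.load("side4.npz")["p"],235,315,230,310,7,"s6")
E
```

```text
t 7.5 p [0.5851 0.1922 0.1155] f [-0.54  0.17 -1.67] m [ 0.011  0.022 -0.024] op 0.275 yaw 67.55 q [ 0.11  0.16 -0.05  1.36  0.    0.5 ]
[[ 3.818e-01  3.000e-04 -9.242e-01]
 [ 9.242e-01  1.000e-04  3.818e-01]
 [ 2.000e-04 -1.000e+00 -2.000e-04]]
```

View pics/s6.png

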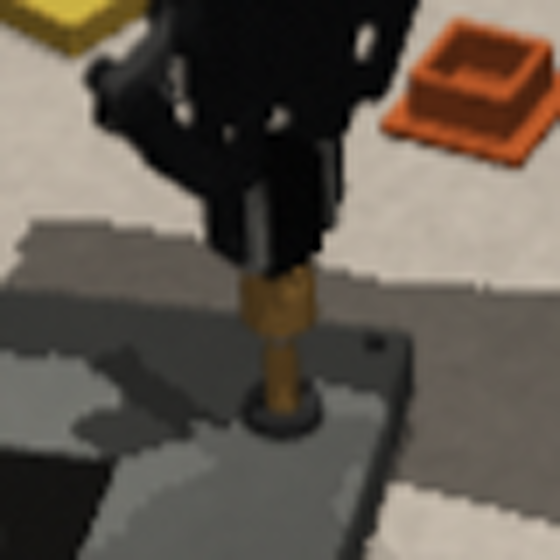

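>>> arm_command:
  series: [0,0,-1,0,0,0,255,0,0,-2,0,0,0,255,0,0,-3,0,0,0,255,0,0,-4,0,0,0,255,0,0,-5,0,0,0,255,0,0,-6,0,0,0,255,0,0,-7,0,0,0,255,0,0,-8,0,0,0,255,0,0,-9,0,0,0,255,0,0,-9,0,0,0,255]

```text
t: 8.5
position: [0.5849, 0.1922, 0.1061]
tool_rot: [-0.588, -0.393, 0.393, 0.588]
ft_force: [1.1, -0.4, -0.5]
opening: 0.271
```

```bash
python3 - <<'E'
from h import *
stt()
E
```

```text
t 8.5 p [0.5849 0.1922 0.1061] f [ 1.11 -0.4  -0.54] m [-0.03  -0.06  -0.006] op 0.271 yaw 67.55 q [ 0.11  0.17 -0.06  1.34  0.    0.5 ]
[[ 3.819e-01 -2.000e-04 -9.242e-01]
 [ 9.242e-01  1.000e-04  3.819e-01]
 [-0.000e+00 -1.000e+00  2.000e-04]]
```

>>> arm_command:
  series: [0,0,-0.5,0,0,0,255,0,0,-1,0,0,0,255,0,0,-1.5,0,0,0,255,0,0,-2,0,0,0,255,0,0,-2.5,0,0,0,255,0,0,-3,0,0,0,255,0,0,-3.5,0,0,0,255,0,0,-4,0,0,0,255,0,0,-4,0,0,0,255,0,0,-4,0,0,0,255]

```text
t: 9.5
position: [0.585, 0.1922, 0.1023]
tool_rot: [-0.588, -0.393, 0.393, 0.588]
ft_force: [0.4, -0.1, -2.3]
opening: 0.271
```

```bash
python3 - <<'E'
from h import *
stt()
E
```

```text
t 9.5 p [0.585  0.1922 0.1023] f [ 0.39 -0.07 -2.3 ] m [-0.043  0.008  0.007] op 0.271 yaw 67.55 q [ 0.11  0.17 -0.07  1.33  0.    0.5 ]
[[ 3.819e-01  1.000e-04 -9.242e-01]
 [ 9.242e-01  1.000e-04  3.819e-01]
 [ 1.000e-04 -1.000e+00 -0.000e+00]]
```

>>> arm_command:
  series: [0,0,-0.5,0,0,0,255,0,0,-1,0,0,0,255,0,0,-1.5,0,0,0,255,0,0,-2,0,0,0,255,0,0,-2.5,0,0,0,255,0,0,-3,0,0,0,255,0,0,-3.5,0,0,0,255,0,0,-4,0,0,0,255,0,0,-4,0,0,0,255,0,0,-4,0,0,0,255]

```text
t: 10.5
position: [0.585, 0.1922, 0.0983]
tool_rot: [-0.588, -0.393, 0.393, 0.588]
ft_force: [-0.5, -0.1, -2.5]
opening: 0.273
```

```bash
python3 - <<'E'
from h import *
snap(5);stt()
crop("s",np.load("side5.npz")["p"],235,315,230,310,7,"s7")
E
```

```text
t 10.6 p [0.585  0.1922 0.0984] f [-0.45 -0.06 -2.1 ] m [ 0.058 -0.    -0.004] op 0.277 yaw 67.55 q [ 0.11  0.17 -0.07  1.33  0.    0.5 ]
[[ 3.818e-01  1.000e-04 -9.242e-01]
 [ 9.242e-01  1.000e-04  3.818e-01]
 [ 1.000e-04 -1.000e+00 -0.000e+00]]
```

View pics/s7.png

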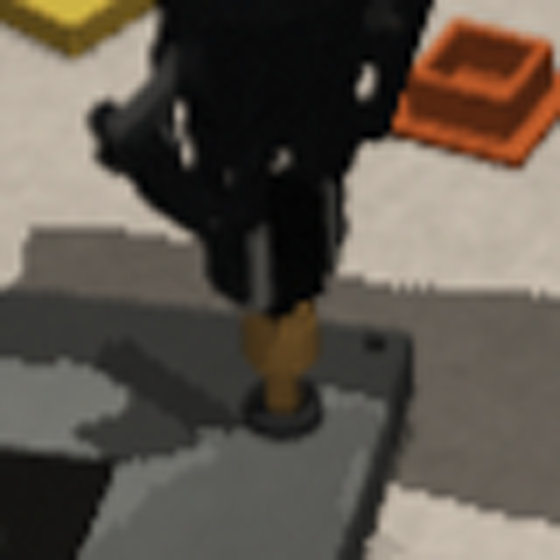

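>>> arm_command:
  series: [0,0,-0.5,0,0,0,255,0,0,-1,0,0,0,255,0,0,-1.5,0,0,0,255,0,0,-2,0,0,0,255,0,0,-2.5,0,0,0,255,0,0,-3,0,0,0,255,0,0,-3.5,0,0,0,255,0,0,-4,0,0,0,255,0,0,-4,0,0,0,255,0,0,-4,0,0,0,255]

```text
t: 11.6
position: [0.5851, 0.1922, 0.0945]
tool_rot: [0.588, 0.393, -0.393, -0.588]
ft_force: [-0.3, -0.2, 0.8]
opening: 0.275
```

```bash
python3 - <<'E'
from h import *
stt()
E
```

```text
t 11.6 p [0.5851 0.1922 0.0945] f [-0.33 -0.18  0.76] m [-0.023  0.175  0.009] op 0.275 yaw 67.55 q [ 0.11  0.17 -0.08  1.32  0.    0.5 ]
[[ 3.819e-01  2.000e-04 -9.242e-01]
 [ 9.242e-01  1.000e-04  3.819e-01]
 [ 1.000e-04 -1.000e+00 -2.000e-04]]
```

>>> arm_command:
  series: [0,0,-0.4,0,0,0,255,0,0,-0.8,0,0,0,255,0,0,-1.2,0,0,0,255,0,0,-1.6,0,0,0,255,0,0,-2,0,0,0,255,0,0,-2.4,0,0,0,255,0,0,-2.8,0,0,0,255,0,0,-3,0,0,0,255,0,0,-3,0,0,0,255,0,0,-3,0,0,0,255]

```text
t: 12.6
position: [0.5851, 0.1922, 0.0914]
tool_rot: [0.588, 0.393, -0.393, -0.588]
ft_force: [-0.3, 0.6, 1.8]
opening: 0.273
```

```bash
python3 - <<'E'
from h import *
stt();snap(6);stt()
crop("s",np.load("side6.npz")["p"],235,315,230,310,7,"s8")
E
```

```text
t 12.6 p [0.5851 0.1922 0.0914] f [-0.28  0.56  1.81] m [-0.044  0.124 -0.008] op 0.273 yaw 67.55 q [ 0.11  0.17 -0.08  1.32  0.    0.5 ]
[[ 3.819e-01  2.000e-04 -9.242e-01]
 [ 9.242e-01  1.000e-04  3.819e-01]
 [ 2.000e-04 -1.000e+00 -1.000e-04]]
t 12.7 p [0.5851 0.1922 0.0914] f [-0.59  0.11  1.83] m [-0.066  0.105  0.041] op 0.275 yaw 67.55 q [ 0.11  0.17 -0.08  1.32  0.    0.5 ]
[[ 3.819e-01  2.000e-04 -9.242e-01]
 [ 9.242e-01  1.000e-04  3.819e-01]
 [ 2.000e-04 -1.000e+00 -1.000e-04]]
```

View pics/s8.png

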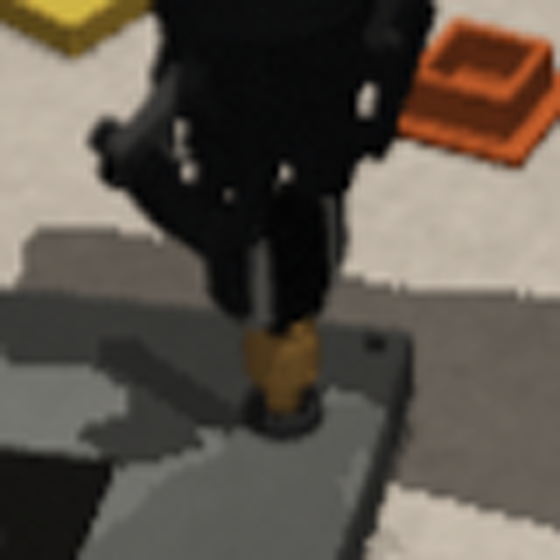

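>>> arm_command:
  series: [0,0,-0.5,0,0,0,255,0,0,-1,0,0,0,255,0,0,-1.5,0,0,0,255,0,0,-2,0,0,0,255,0,0,-2.5,0,0,0,255,0,0,-3,0,0,0,255,0,0,-3.5,0,0,0,255,0,0,-4,0,0,0,255,0,0,-4,0,0,0,255,0,0,-4,0,0,0,255]

```text
t: 13.7
position: [0.5851, 0.1922, 0.0877]
tool_rot: [0.588, 0.393, -0.393, -0.588]
ft_force: [-2.2, 1.1, 5.7]
opening: 0.27
```

```bash
python3 - <<'E'
from h import *
stt()
E
```

```text
t 13.7 p [0.5851 0.1922 0.0877] f [-2.15  1.05  5.74] m [-0.012  0.391 -0.006] op 0.27 yaw 67.56 q [ 0.11  0.17 -0.09  1.31  0.    0.5 ]
[[ 3.818e-01  4.000e-04 -9.243e-01]
 [ 9.243e-01  1.000e-04  3.818e-01]
 [ 3.000e-04 -1.000e+00 -3.000e-04]]
```

>>> arm_command:
  series: [-0.3,0.1,0,0,0,0,255,-0.6,0.2,0,0,0,0,255,-0.6,0.2,-0.3,0,0,0,255,-0.6,0.2,-0.6,0,0,0,255,-0.6,0.2,-0.9,0,0,0,255,-0.6,0.2,-1.2,0,0,0,255,-0.6,0.2,-1.5,0,0,0,255,-0.6,0.2,-1.5,0,0,0,255,-0.6,0.2,-1.5,0,0,0,255,-0.6,0.2,-1.5,0,0,0,255]

```text
t: 14.7
position: [0.585, 0.1923, 0.0865]
tool_rot: [0.588, 0.393, -0.393, -0.587]
ft_force: [-0.1, -0.4, 6.2]
opening: 0.276
```

```bash
python3 - <<'E'
from h import *
stt();snap(7);stt()
crop("s",np.load("side7.npz")["p"],235,315,230,310,7,"s9"); crop("t",np.load("top7.npz")["p"],200,320,170,260,6,"t9")
E
```

```text
t 14.7 p [0.585  0.1923 0.0865] f [-0.15 -0.4   6.21] m [-0.221  0.099 -0.011] op 0.276 yaw 67.54 q [ 0.11  0.17 -0.09  1.31 -0.    0.5 ]
[[ 3.820e-01  1.500e-03 -9.242e-01]
 [ 9.242e-01 -1.000e-04  3.820e-01]
 [ 5.000e-04 -1.000e+00 -1.400e-03]]
t 14.8 p [0.585  0.1923 0.0865] f [-0.48 -0.91  6.15] m [-0.157  0.105 -0.018] op 0.272 yaw 67.54 q [ 0.11  0.17 -0.09  1.31 -0.    0.5 ]
[[ 3.820e-01  1.400e-03 -9.242e-01]
 [ 9.242e-01 -1.000e-04  3.820e-01]
 [ 4.000e-04 -1.000e+00 -1.400e-03]]
```

View pics/s9.png

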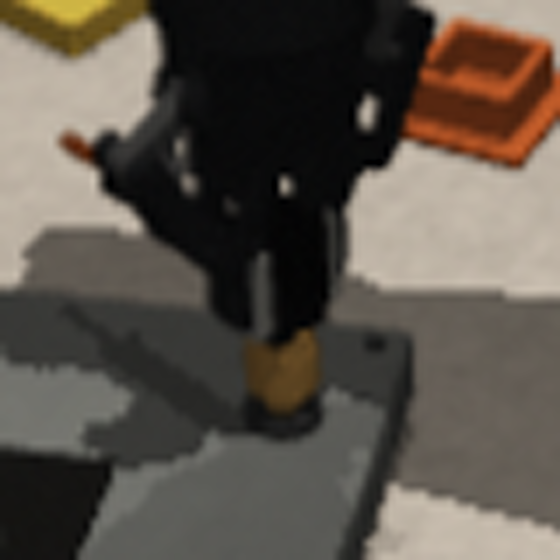

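View pics/t9.png

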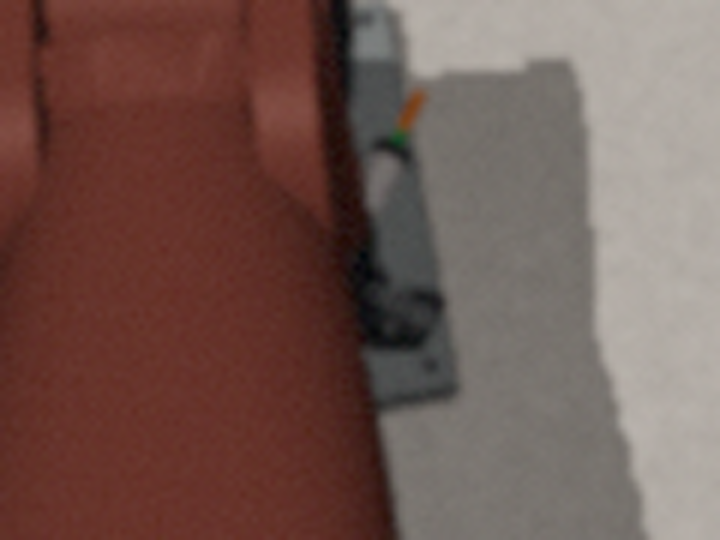

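>>> arm_command:
  series: [0,0,-0.3,0,0,0,255,0,0,-0.6,0,0,0,255,0,0,-0.9,0,0,0,255,0,0,-1.2,0,0,0,255,0,0,-1.5,0,0,0,255,0,0,-1.8,0,0,0,255,0,0,-2.0,0,0,0,255,0,0,-2.0,0,0,0,255,0,0,-2.0,0,0,0,255,0,0,-2.0,0,0,0,255]

```text
t: 15.8
position: [0.5851, 0.1923, 0.0849]
tool_rot: [0.588, 0.394, -0.393, -0.587]
ft_force: [-1.8, -1.4, 9.5]
opening: 0.27
```

```bash
python3 - <<'E'
from h import *
stt();snap(8);stt()
crop("s",np.load("side8.npz")["p"],235,315,230,310,7,"s10"); crop("t",np.load("top8.npz")["p"],200,320,170,260,6,"t10")
E
```

```text
t 15.8 p [0.5851 0.1923 0.0849] f [-1.75 -1.39  9.53] m [-0.257  0.401 -0.019] op 0.27 yaw 67.55 q [ 0.11  0.17 -0.09  1.3  -0.    0.5 ]
[[ 3.819e-01  1.800e-03 -9.242e-01]
 [ 9.242e-01 -1.000e-04  3.819e-01]
 [ 5.000e-04 -1.000e+00 -1.700e-03]]
t 15.9 p [0.5851 0.1923 0.085 ] f [-2.32 -1.89  9.32] m [-0.281  0.406  0.006] op 0.275 yaw 67.55 q [ 0.11  0.17 -0.09  1.3  -0.    0.5 ]
[[ 3.820e-01  1.800e-03 -9.242e-01]
 [ 9.242e-01 -2.000e-04  3.820e-01]
 [ 5.000e-04 -1.000e+00 -1.700e-03]]
```

View pics/t10.png

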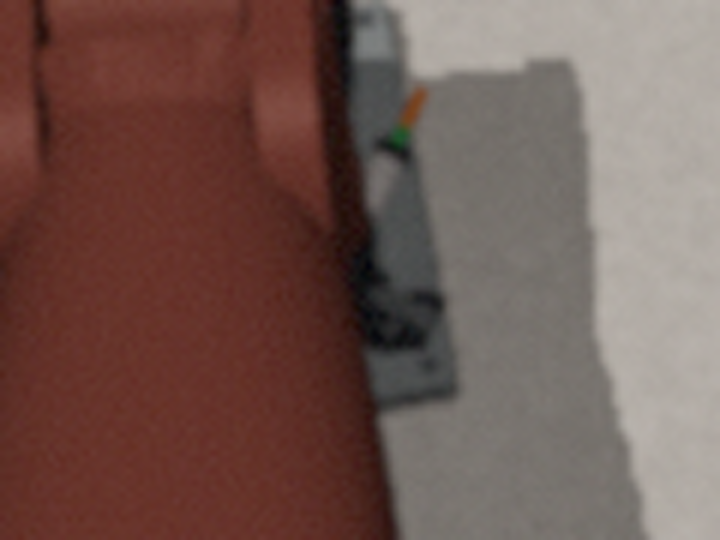

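>>> arm_command:
  series: [-0.2,-0.2,-0.4,0,0,0,255,-0.4,-0.4,-0.8,0,0,0,255,-0.5,-0.5,-1.2,0,0,0,255,-0.5,-0.5,-1.5,0,0,0,255,-0.5,-0.5,-1.7,0,0,0,255,-0.5,-0.5,-1.7,0,0,0,255,-0.5,-0.5,-1.7,0,0,0,255,-0.5,-0.5,-1.7,0,0,0,255,-0.5,-0.5,-1.7,0,0,0,255,-0.5,-0.5,-1.7,0,0,0,255]

```text
t: 16.9
position: [0.5851, 0.1922, 0.0839]
tool_rot: [0.588, 0.394, -0.392, -0.587]
ft_force: [-2.2, -0.0, 13.1]
opening: 0.27
```

```bash
python3 - <<'E'
from h import *
stt();snap(9);stt()
crop("s",np.load("side9.npz")["p"],235,315,230,310,7,"s11"); crop("t",np.load("top9.npz")["p"],240,290,170,220,12,"t11")
E
```

```text
t 16.9 p [0.5851 0.1922 0.0839] f [-2.17 -0.04 13.1 ] m [ 0.113  0.349 -0.007] op 0.27 yaw 67.56 q [ 0.11  0.17 -0.1   1.3   0.    0.5 ]
[[ 3.817e-01  3.000e-03 -9.243e-01]
 [ 9.243e-01  6.000e-04  3.817e-01]
 [ 1.700e-03 -1.000e+00 -2.500e-03]]
t 17.0 p [0.5851 0.1922 0.0839] f [-1.31  0.25 11.99] m [ 0.108  0.356 -0.   ] op 0.276 yaw 67.56 q [ 0.11  0.17 -0.1   1.3   0.    0.5 ]
[[ 3.818e-01  3.000e-03 -9.243e-01]
 [ 9.243e-01  7.000e-04  3.818e-01]
 [ 1.700e-03 -1.000e+00 -2.500e-03]]
```

View pics/t11.png

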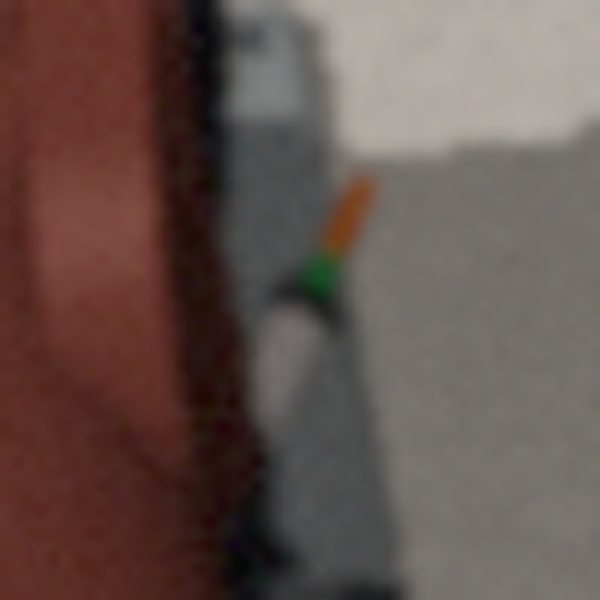

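View pics/s11.png

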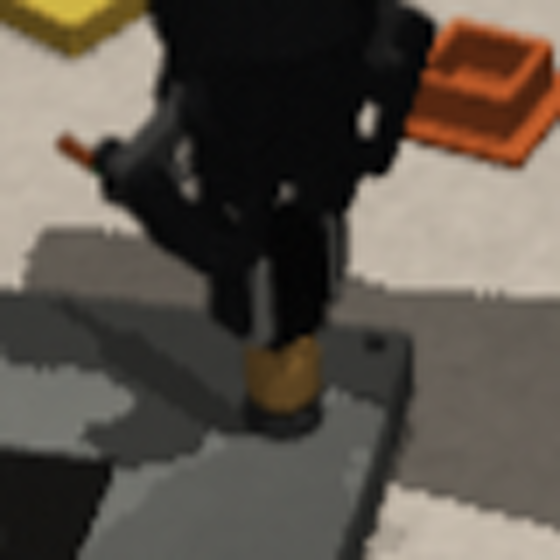

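>>> arm_command:
  series: [0,0,0,0,0,0,255,0,0,0,0,0,0,255,0,0,0,0,0,0,255,0,0,1.5,0,0,0,255,0,0,4,0,0,0,255,0,0,8,0,0,0,255,0,0,13,0,0,0,255,0,0,19,0,0,0,255,0,0,26,0,0,0,255,0,0,34,0,0,0,255]

```text
t: 18.0
position: [0.5831, 0.1917, 0.116]
tool_rot: [-0.587, -0.392, 0.394, 0.588]
ft_force: [-0.2, 0.0, -2.2]
opening: 0.275
```

>>> arm_command:
  series: [0,0,10,0,0,0,255,0,0,20,0,0,0,255,0,0,30,0,0,0,255,0,0,40,0,0,0,255,0,0,45,0,0,0,255,0,-10,45,0,0,0,255,0,-30,45,0,0,0,255,0,-50,45,0,0,0,255,0,-65,45,0,0,0,255,0,-70,45,0,0,0,255]

```text
t: 19.0
position: [0.5838, 0.1202, 0.1608]
tool_rot: [-0.588, -0.392, 0.393, 0.588]
ft_force: [0.5, 0.5, -2.1]
opening: 0.274
```

```bash
python3 - <<'E'
from h import *
snap(10);stt()
crop("s",np.load("side10.npz")["p"],220,380,180,300,5,"s12"); crop("t",np.load("top10.npz")["p"],240,360,160,260,6,"t12")
E
```

```text
t 19.1 p [0.5839 0.1212 0.161 ] f [-0.12  0.45 -2.01] m [-0.002 -0.019  0.034] op 0.27 yaw 67.48 q [-0.01  0.09 -0.04  1.44  0.    0.38]
[[ 3.830e-01 -2.000e-04 -9.237e-01]
 [ 9.237e-01  2.000e-04  3.830e-01]
 [ 1.000e-04 -1.000e+00  3.000e-04]]
```

View pics/s12.png

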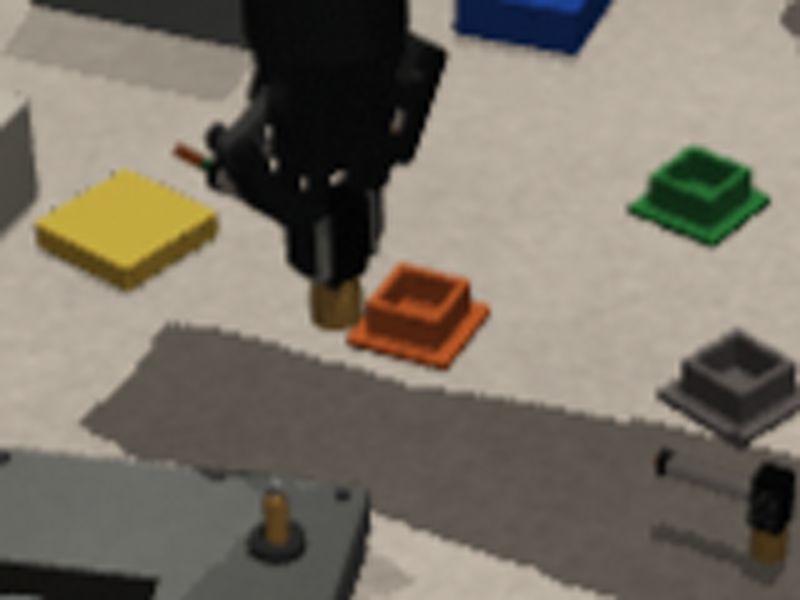

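View pics/t12.png

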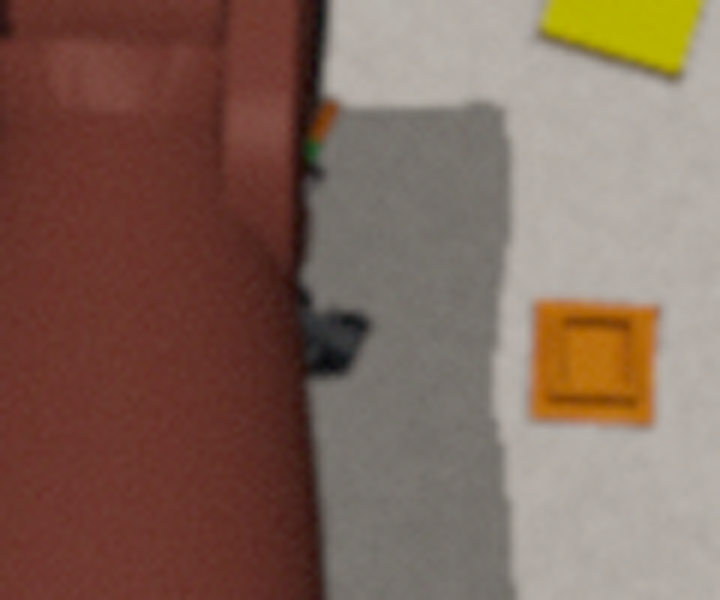

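```bash
python3 - <<'E'
from h import *
def px(cx,cy,u0,v0,s): return u0+(cx+.5)/s-.5, v0+(cy+.5)/s-.5
for L in ([(555,268),(655,297),(631,397),(530,370)],):
    g=np.array([ray_z("top",*px(*c,280,190,5),.004) for c in L]); print(g.round(4),g.mean(0).round(4),np.linalg.norm(g-np.roll(g,1,0),axis=1))
p=np.load("top0.npz")["p"].astype(int)
# color-fraction weighted mask of green
gr=np.clip((p[...,1]-p[...,0])/ (p[...,1]-p[...,0])[245:270,388:410].max(),0,1)
m=(gr>.4); m[:240]=0;m[:,:380]=0;m[275:]=0;m[:,420:]=0
c,_=cv2.findContours(m.astype(np.uint8),cv2.RETR_EXTERNAL,cv2.CHAIN_APPROX_NONE);cc=max(c,key=cv2.contourArea);rr=cv2.minAreaRect(cc);print(rr)
print(ray_z("top",*rr[0],.004))
# project model at candidate on side10 and top10
import itertools
def draw(n,k,c,yaw,name,box,s):
    im=np.load(f"{n}{k}.npz")["p"][box[2]:box[3],box[0]:box[1],::-1]
    im=cv2.resize(im,None,fx=s,fy=s,interpolation=cv2.INTER_CUBIC)
    for h,z in((.031,.004),(.022,.026),(.017,.026)):
        P=np.array([[c[0]+h*(a*np.cos(yaw)-b*np.sin(yaw)),c[1]+h*(a*np.sin(yaw)+b*np.cos(yaw)),z] for a,b in((1,1),(1,-1),(-1,-1),(-1,1))])
        q=(proj(n,P)-[box[0],box[2]]+.5)*s-.5
        cv2.polylines(im,[q.round().astype(int)],True,(255,0,255),1)
    cv2.imwrite(f"pics/{name}.png",im)
cen=g.mean(0)[:2]
draw("top",0,cen,np.radians(-16),"d1",(370,430,230,285),10)
draw("side",10,cen,np.radians(-16),"d2",(335,385,195,240),12)
E
```

```text
[[ 0.5489 -0.2035  0.004 ]
 [ 0.5327 -0.2622  0.004 ]
 [ 0.4732 -0.2467  0.004 ]
 [ 0.4881 -0.1879  0.004 ]] [ 0.5107 -0.2251  0.004 ] [0.06282708 0.06092466 0.06143173 0.06068334]
((398.2735900878906, 256.2924499511719), (20.192001342773438, 19.917278289794922), 15.945395469665527)
[ 0.5103204 -0.2254175  0.004    ]
```

View pics/d1.png

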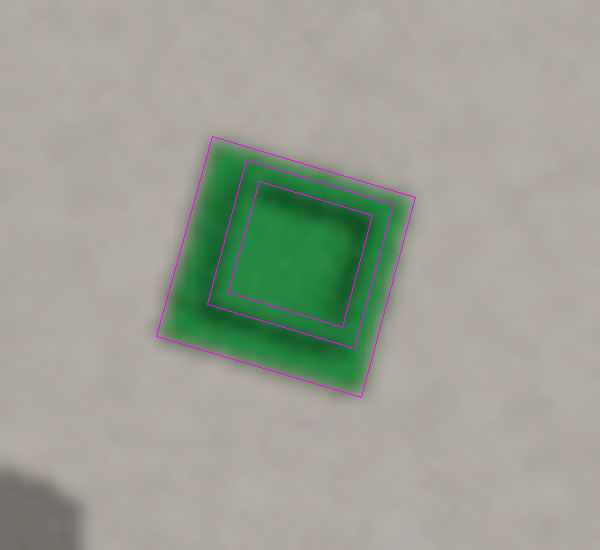

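View pics/d2.png

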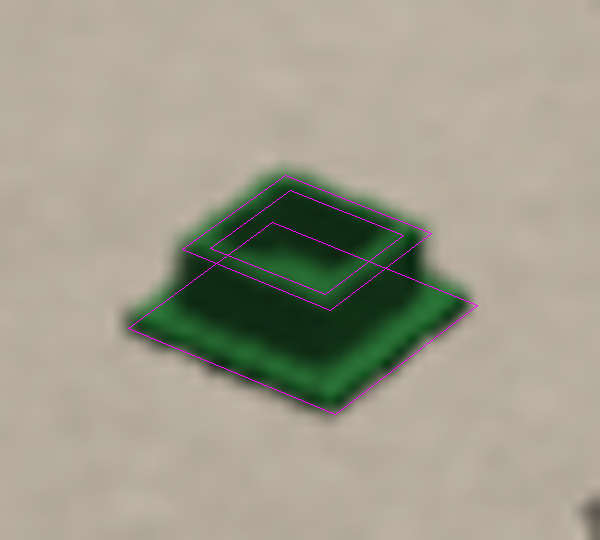

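>>> arm_command:
  series: [-2,-10,0,0,0,0.01,255,-5,-25,0,0,0,0.02,255,-10,-45,0,0,0,0.03,255,-14,-68,0,0,0,0.04,255,-19,-91,0,0,0,0.05,255,-24,-114,0,0,0,0.06,255,-29,-137,0,0,0,0.07,255,-33,-158,0,0,0,0.08,255,-37,-175,0,0,0,0.09,255,-41,-192,0,0,0,0.1,255]

```text
t: 20.1
position: [0.5426, -0.0707, 0.1611]
tool_rot: [-0.567, -0.422, 0.422, 0.567]
ft_force: [0.0, -1.0, -1.1]
opening: 0.274
```

>>> arm_command:
  series: [-4,-18,-3,0,0,0.01,255,-8,-38,-8,0,0,0.01,255,-13,-60,-14,0,0,0.01,255,-18,-82,-22,0,0,0.01,255,-22,-104,-30,0,0,0.01,255,-26,-124,-38,0,0,0.01,255,-29,-139,-46,0,0,0.01,255,-31,-149,-52,0,0,0.01,255,-32.4,-154.4,-56,0,0,0.01,255,-32.4,-154.4,-56,0,0,0.01,255]

```text
t: 21.1
position: [0.5102, -0.2245, 0.1045]
tool_rot: [-0.565, -0.425, 0.425, 0.566]
ft_force: [-0.6, -0.3, -1.9]
opening: 0.272
```

```bash
python3 - <<'E'
from h import *
snap(11);stt()
crop("s",np.load("side11.npz")["p"],300,410,150,260,6,"s13"); crop("t",np.load("top11.npz")["p"],340,450,180,280,6,"t13")
def c6(q): return ((q-[300,150]+.5)*6-.5).round(1)
P=bot.get_state()["position"]
print("mouth pred",c6(proj("side",[P[0],P[1],P[2]-.031])[0]),"rim ctr",c6(proj("side",[.5105,-.2252,.026])[0]))
E
```

```text
t 21.2 p [ 0.5107 -0.224   0.1053] f [ 1.    0.65 -1.95] m [-0.014 -0.046  0.044] op 0.271 yaw 73.88 q [-0.65 -0.01 -0.25  1.33  0.   -0.37]
[[ 2.777e-01  2.000e-04 -9.607e-01]
 [ 9.607e-01  3.000e-04  2.777e-01]
 [ 3.000e-04 -1.000e+00 -1.000e-04]]
mouth pred [366.7 307. ] rim ctr [363.7 390.3]
```

View pics/s13.png

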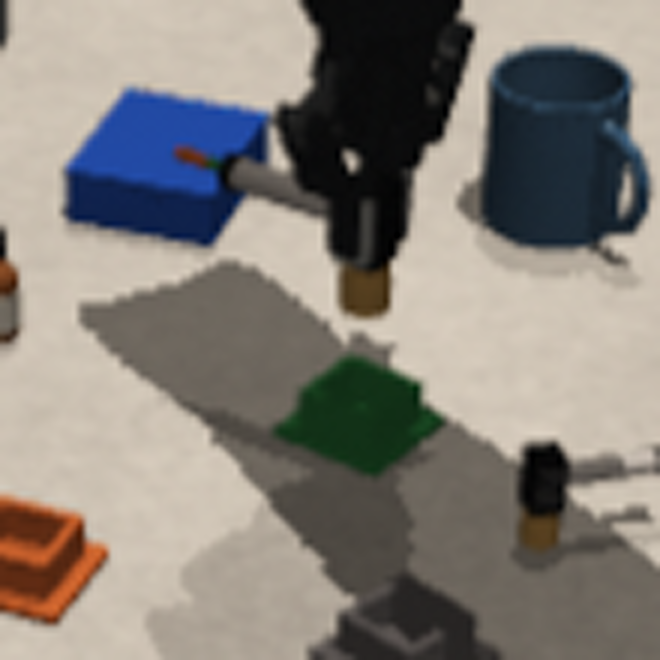

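View pics/t13.png

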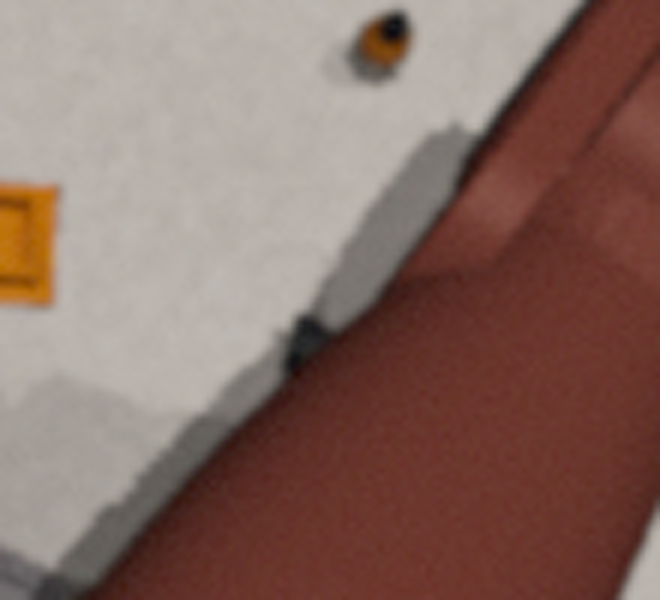

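>>> arm_command:
  series: [0,-0.5,-6,0,0,0,255,0,-1,-14,0,0,0,255,0,-1,-22,0,0,0,255,0,-1,-30,0,0,0,255,0,-1,-37,0,0,0,255,0,-1,-43,0,0,0,255,0,-1,-49,0,0,0,255,0,-1,-54,0,0,0,255,0,-1,-58,0,0,0,255,0,-1,-60,0,0,0,255]

```text
t: 22.2
position: [0.5104, -0.2254, 0.0447]
tool_rot: [-0.565, -0.425, 0.425, 0.565]
ft_force: [-0.0, 0.6, -2.0]
opening: 0.272
```

```bash
python3 - <<'E'
from h import *
snap(12);stt()
crop("s",np.load("side12.npz")["p"],310,390,160,240,7,"s14")
E
```

```text
t 22.3 p [ 0.5104 -0.2254  0.0449] f [ 0.58 -0.23 -2.09] m [ 0.026 -0.03   0.029] op 0.273 yaw 73.85 q [-0.65  0.03 -0.32  1.22  0.   -0.37]
[[ 2.781e-01 -2.000e-04 -9.605e-01]
 [ 9.605e-01  3.000e-04  2.781e-01]
 [ 2.000e-04 -1.000e+00  3.000e-04]]
```

View pics/s14.png

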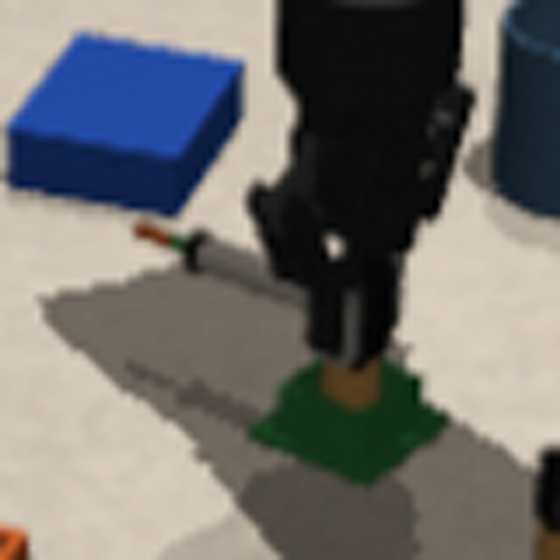

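>>> arm_command:
  series: [0,0,-1,0,0,0,255,0,0,-2,0,0,0,255,0,0,-3,0,0,0,255,0,0,-3.5,0,0,0,255,0,0,-4,0,0,0,255,0,0,-4.5,0,0,0,255,0,0,-5,0,0,0,255,0,0,-5.3,0,0,0,255,0,0,-5.6,0,0,0,255,0,0,-5.6,0,0,0,255]

```text
t: 23.3
position: [0.5105, -0.2255, 0.0395]
tool_rot: [-0.565, -0.425, 0.425, 0.565]
ft_force: [-0.6, 0.3, -2.2]
opening: 0.272
```

>>> arm_command:
  series: [0,0,-0.2,0,0,0,255,0,0,-0.4,0,0,0,255,0,0,-0.6,0,0,0,255,0,0,-0.8,0,0,0,255,0,0,-0.9,0,0,0,255,0,0,-0.9,0,0,0,255,0,0,-0.9,0,0,0,255,0,0,-0.9,0,0,0,255,0,0,-0.9,0,0,0,255,0,0,-0.9,0,0,0,255]

```text
t: 24.3
position: [0.5106, -0.2255, 0.0387]
tool_rot: [0.565, 0.425, -0.425, -0.565]
ft_force: [-0.5, -0.6, -2.2]
opening: 0.276
```

>>> arm_command:
  series: [0,0,-0.2,0,0,0,255,0,0,-0.4,0,0,0,255,0,0,-0.6,0,0,0,255,0,0,-0.8,0,0,0,255,0,0,-1,0,0,0,255,0,0,-1,0,0,0,255,0,0,-1,0,0,0,255,0,0,-1,0,0,0,255,0,0,-1,0,0,0,255,0,0,-1,0,0,0,255]

```text
t: 25.3
position: [0.5106, -0.2255, 0.0379]
tool_rot: [0.565, 0.425, -0.425, -0.565]
ft_force: [-2.5, 2.1, 5.0]
opening: 0.273
```

>>> arm_command:
  series: [0,0,0.2,0,0,0,255,0,0,0.3,0,0,0,255,0,0,0.3,0,0,0,180,0,0,0.3,0,0,0,170,0,0,0.3,0,0,0,160,0,0,0.3,0,0,0,150,0,0,0.3,0,0,0,135,0,0,0.3,0,0,0,120,0,0,0.3,0,0,0,110,0,0,0.3,0,0,0,110]

```text
t: 26.3
position: [0.5105, -0.2255, 0.0379]
tool_rot: [0.565, 0.425, -0.425, -0.565]
ft_force: [-0.1, -0.8, 0.2]
opening: 0.568
```

```bash
python3 - <<'E'
from h import *
snap(13);stt()
crop("s",np.load("side13.npz")["p"],310,390,160,240,7,"s15")
E
```

```text
t 26.4 p [ 0.5105 -0.2255  0.0379] f [ 0.01  0.57 -0.52] m [0.058 0.075 0.003] op 0.57 yaw 73.86 q [-0.65  0.04 -0.33  1.21  0.   -0.37]
[[ 2.781e-01  1.000e-04 -9.606e-01]
 [ 9.606e-01  1.000e-04  2.781e-01]
 [ 1.000e-04 -1.000e+00 -0.000e+00]]
```

View pics/s15.png

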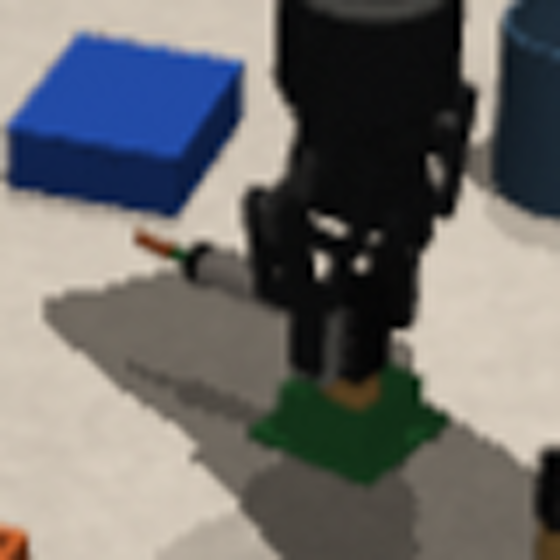

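Released and standing. Now straight up.

>>> arm_command:
  series: [0,0,4,0,0,0,110,0,0,10,0,0,0,110,0,0,18,0,0,0,110,0,0,28,0,0,0,110,0,0,40,0,0,0,110,0,0,54,0,0,0,110,0,0,68,0,0,0,110,0,0,82,0,0,0,110,0,0,96,0,0,0,110,0,0,110,0,0,0,110]

```text
t: 27.4
position: [0.5106, -0.2255, 0.1493]
tool_rot: [0.565, 0.425, -0.425, -0.565]
ft_force: [-0.5, 0.0, -1.2]
opening: 0.57
```

>>> arm_command:
  series: [-2,-10,6,0,0,0,110,-4,-30,16,0,0,0,110,-10,-50,26,0,0,0,110,-20,-75,36,0,0,0,110,-30,-100,46,0,0,0,110,-40,-125,50,0,0,0,110,-50,-150,50,0,0,0,110,-60,-170,50,0,0,0,110,-65,-185,50,0,0,0,110,-65,-190,50,0,0,0,110]

```text
t: 28.4
position: [0.4446, -0.4171, 0.1976]
tool_rot: [-0.565, -0.424, 0.424, 0.566]
ft_force: [-0.8, 0.1, 0.1]
opening: 0.567
```

```bash
python3 - <<'E'
from h import *
snap(14);stt()
crop("s",np.load("side14.npz")["p"],270,430,150,270,5,"s16"); crop("t",np.load("top14.npz")["p"],370,450,200,280,7,"t16")
E
```

```text
t 28.5 p [ 0.4455 -0.4159  0.1977] f [-0.16 -0.51  0.61] m [0.059 0.003 0.021] op 0.566 yaw 73.81 q [-0.97  0.13  0.06  1.51  0.   -0.68]
[[ 2.788e-01 -1.000e-04 -9.604e-01]
 [ 9.604e-01  6.000e-04  2.788e-01]
 [ 5.000e-04 -1.000e+00  3.000e-04]]
```

View pics/s16.png

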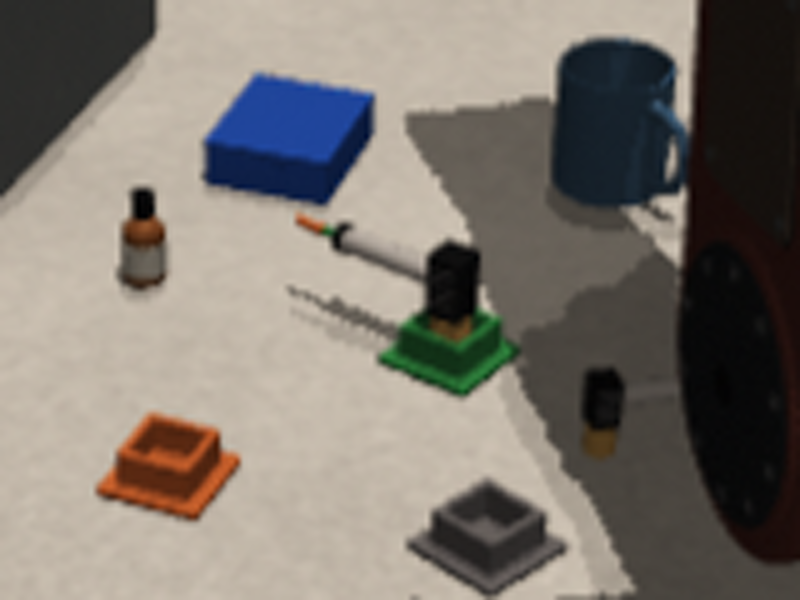

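View pics/t16.png

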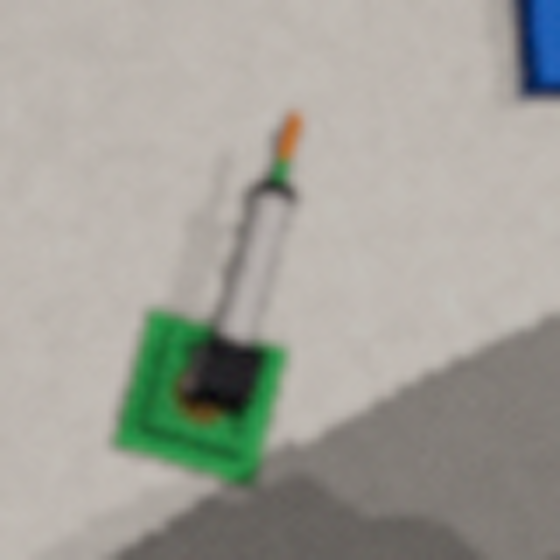

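View pics/side14.png

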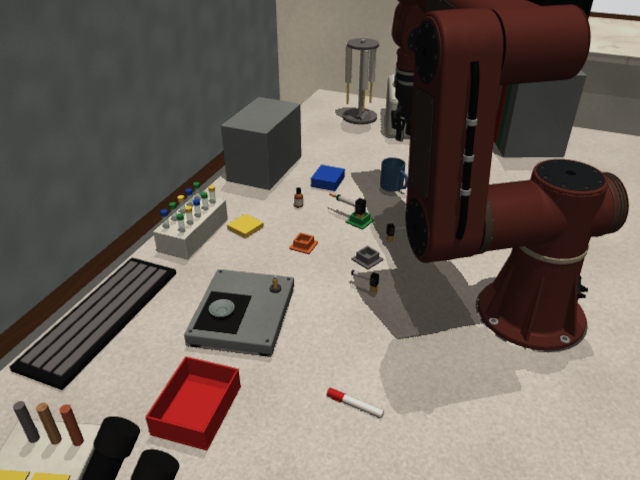

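```bash
python3 - <<'E'
from h import *
for n in("top","side"):
    D=np.load(n+"14.npz");W=cloud(n,D["d"]);c=np.array([.5106,-.2255]);x=np.array([.9605,-.278]);y=np.array([.278,.9605])
    a=(W[...,:2]-c)@x;b=(W[...,:2]-c)@y
    for lo,hi in((-.02,.015),(.015,.035),(.035,.06),(.06,.08),(.085,.1),(.1,.13)):
        m=(a>lo)&(a<hi)&(abs(b)<.02)&(W[...,2]>.035)&(W[...,2]<.09)
        print(n,lo,m.sum(),np.median(W[m],0).round(4) if m.any() else "", np.median(b[m]).round(4) if m.any() else "",np.percentile(a[m],98).round(4) if m.any() else "")
E
```

```text
top -0.02 108 [ 0.5077 -0.2221  0.0716] 0.0029 0.0105
top 0.015 40 [ 0.5362 -0.2308  0.0611] 0.002 0.0345
top 0.035 48 [ 0.5565 -0.2376  0.0595] 0.0017 0.0592
top 0.06 41 [ 0.5792 -0.2435  0.0603] 0.0019 0.0799
top 0.085 13 [ 0.5994 -0.2505  0.0558] 0.0007 0.0978
top 0.1 11 [ 0.6136 -0.2541  0.055 ] 0.0015 0.1127
side -0.02 156 [ 0.5102 -0.2189  0.059 ] 0.0078 0.0133
side 0.015 27 [ 0.5376 -0.2303  0.0589] 0.0032 0.0344
side 0.035 41 [ 0.5573 -0.2349  0.0596] 0.0036 0.0585
side 0.06 32 [ 0.5788 -0.2398  0.0603] 0.0051 0.0798
side 0.085 9 [ 0.6004 -0.2485  0.0586] 0.0025 0.0995
side 0.1 11 [ 0.6139 -0.2537  0.0582] 0.0022 0.1135
```

```bash
python3 -c "
from workcell import bot
print(bot.hand_in())"
```

```text
the job is handed in; nothing more can be done
None
```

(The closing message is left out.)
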